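# Load the spring scale with collars down to the mark

## Robot

A 6-joint arm with a two-finger parallel gripper is mounted at the origin on a cart in front of the work surface, level with it; the furniture and walls round the work are solid. World frame = base frame: x ahead of the robot, y to its left, z up, the work surface at z = 0. Lengths are in mm, angles in rad, forces in N, time in s.
With the tool pointing down it reaches from about 350 to 975 mm from the base axis. Payload 7.1 kg.
Tool frame: the origin (TCP) lies at the centre of the arm's flange, where the gripper is bolted on; the fingertips stand 182 mm ahead of it and the grasp point (between the pads) lies 163 mm ahead of it; x points along the fingers, y is the direction in which the jaws open and shut, and the axes are right-handed (so a half turn about x gives the same grasp; the last joint's range is limited). The gripper opens to 88 mm and grips with 3 to 60 N. Pads are 20 mm wide; open, the fingers measure 115 mm over their backs; the gripper's body (75 mm by 178 mm) begins 61 mm behind the grasp point.
Start: joints at [1.258, 0.423, 1.63, -0, 1.089, -0.019], TCP at [180.963, 598.213, 404.675] pointing down, gripper open.
Joint ranges: [-3, 3], [-0.9, 2.11], [0.09, 2.58], [-1.31, 4.45], [0.11, 2.69], [-2.54, 2.54]. Speed limits (rad/s): [2.39, 2.39, 3.01, 3.14, 3.14, 3.14].

## Interface

Orientations are given as a rotation vector (axis times angle).
In Python, from workcell import readout, viewer, workorder, models gives the robot as it stands. The module is installed in compiled form; this text tells all that it offers.
- The arm moves only by the tool apply_moves, never from a script. Its argument "commands" is a list that holds one entry, the list of rows, each a list of 4 numbers: the shift along the world's x, y, z in m, then the turn about the world's z in rad. A call has 1 to 8 rows; each row is the pose to reach, as a shift and turn from the pose commanded when the call began; what a row does not reach only later rows make up. A row lasts 1/8 s, in which the tool goes at most 62.5 mm and 10.7 degrees, less where a joint would pass 70% of its speed; a pose out of reach is approached as far as the arm can. A call with a gripper value outside its range is refused whole. "gripper" is the finger opening in m, from 0 to 0.0878, set as the call begins (left out, the last holds). The fingers move at their own pace and stop on an object; the grip force is fixed at half the most. Time passes only in rows, so rows that repeat a pose let the fingers close. It gives the time, the measured TCP pose, the force and the opening at its end, in the units of the state.
- readout.get_obs(): the state, without advancing time (a new reading comes with each control period).
- viewer.get_image(name): name is "side" or "top"; returns a dict with "color" (480x640x3 uint8, red, green, blue), "vertical_fov" (degrees; the focal length in pixels is half the picture's height over the tangent of half this angle, whatever the lens; pixels are square), "cx", "cy" (the principal point, pixels), "rvec" (rotation vector, rad) and "tvec" (3), from world to camera coordinates, as OpenCV has them. Camera axes: x right, y down, z forward; pixel columns grow to the right and rows downward; lengths in mm; the calibration is good to about 2 mm. A picture is of the moment at which its call begins. There is no depth.
- workorder.close_job(): hands the job in, once; it reports no verdict.
Trained networks look in the newest picture that a camera, given by its name, has taken for a name from the list of things; names that differ only in an ending like _2 or _b are one class to them, and where a whole thing is asked for, a point or a joint stands for the part that bears it (a point fixed in the world has none). Each returns a list of dicts, best first, with "conf" (0 to 1); they miss things now and then, are a little off and sometimes report something else, mostly with a low value. They report only what shows in the picture. A call takes as long as a camera call.
- models.search_frame(camera, label): "position" ([x, y, z] in mm, in world coordinates, good to about 4 mm: the middle of the surface that is visible of it).
- models.place_of(camera, label): "position" ([x, y, z] in mm, in world coordinates, good to about 4 mm: a listed point, or the origin of a listed thing).
The state is a dict: "t": time; "qpos": joint angles; "qvel": joint speeds; "joint_torque": joint torques, N m; "ee_pos": TCP position; "orientation": TCP orientation; "ft_force": force on the tool from outside, world axes, zero at the start; "moment": the same for the moment, N m; "width": finger opening in mm.
Only numpy, scipy, OpenCV 4.12 (cv2) and the standard library are available. Lean on these libraries where they do the work, as an engineer would, in place of code of your own. Each camera call takes 0.05 s, during which the arm holds its last target.

## Task

Load the spring scale: thread steel collars over the post of its pan and press each gently past the post's two spring balls so that it lies fully down, first one by itself, then more, until the pan, left to itself, has sunk so far that its pointer rests between the two long lines on the column. Press by feel: the pan must never be driven down to its bottom stop or be struck or pressed hard. Leave the collars you do not need off the scale, and do not disturb the nut and the rusty sleeve lying among them.

Things in the scene. Friction and masses are not known exactly. Their poses are not given: they have to be found in the camera images.
- scale: the spring scale, fixed to the bench: grey base plate 120 x 220 x 12 mm, and a grey column 34 x 40 mm, 182 mm high, 112 mm from the pan's axis on the scale's +y side. Origin on the bench, straight under the pan's post; z up; the aluminium index plate of the column faces the scale's -x
- pan: sprung pan: flat steel disc, diameter 90 mm, with an upright post, diameter 16 mm, 62 mm tall, the last 13 mm a cone. Origin at the centre of the disc's top face, z up along the post. It slides straight down: top face 145 mm above the bench at the very top, 50 mm at the bottom stop (below 55 mm counts as on the stop). Damped, settles in about 1 s. Two or three collars reach the lines
- ball_level (a point): on the post's axis 40 mm above the disc, level with two sprung balls standing out 3.6 mm on its +y and -y sides. A collar hangs on them, underside 4.5 mm higher, until 3 to 5 N of push beyond its weight makes them give (friction varies): the pan sinks under the push, then the force drops at once by over 1.2 N, the pan springs up and the collar is below the balls, free to slide down. Three fit (third underside at 22 mm)
- pointer (a point): tip of the flat dark pointer that the pan carries in front of the column's index plate; it moves with the pan, 5 mm below the level of the disc's top face. The pan's spring gives 110 N/m: a collar sinks it 9 to 11.5 mm; empty, it rests 7 to 13 mm below the very top
- upper_line (a point): the upper long dark line on the index plate, 109.5 mm above the bench (beside the pointer's path)
- lower_line (a point): the lower long dark line on the index plate, 97 mm above the bench
- collar_0: loose plain steel collar (thick ring) lying flat: outside diameter 46 mm, bore 20 mm, 11 mm thick, 0.10 to 0.13 kg (they differ a little inside). Origin at the centre of its underside, z along the bore. All four look alike
- collar_1: loose plain steel collar (thick ring) lying flat: outside diameter 46 mm, bore 20 mm, 11 mm thick, 0.10 to 0.13 kg (they differ a little inside). Origin at the centre of its underside, z along the bore. All four look alike
- collar_2: loose plain steel collar (thick ring) lying flat: outside diameter 46 mm, bore 20 mm, 11 mm thick, 0.10 to 0.13 kg (they differ a little inside). Origin at the centre of its underside, z along the bore. All four look alike
- collar_3: loose plain steel collar (thick ring) lying flat: outside diameter 46 mm, bore 20 mm, 11 mm thick, 0.10 to 0.13 kg (they differ a little inside). Origin at the centre of its underside, z along the bore. All four look alike
- nut: bystander: hexagon steel nut, 22 x 26 x 12 mm, lying among the collars; origin at the centre of its underside. Not for the scale
- sleeve: bystander: rust-brown sleeve, 40 mm in diameter, 42 mm tall, standing among the collars; origin at the centre of its underside. Not for the scale

How it is judged (in metres and radians):
On the way:
1. a first collar lies fully down on the pan, let go, no other collar on the post ((((horizontal distance between collar_0 and pan below 0.005 m and z of collar_0 in the frame of pan between -0.004 and 0.025 m and angle between collar_0's own z axis and vertical below 0.15 rad) and contact force between the fingers and collar_0 below 0.05 N and horizontal distance between each of collar_1, collar_2, collar_3 and pan above 0.07 m) or ((horizontal distance between collar_1 and pan below 0.005 m and z of collar_1 in the frame of pan between -0.004 and 0.025 m and angle between collar_1's own z axis and vertical below 0.15 rad) and contact force between the fingers and collar_1 below 0.05 N and horizontal distance between each of collar_0, collar_2, collar_3 and pan above 0.07 m) or ((horizontal distance between collar_2 and pan below 0.005 m and z of collar_2 in the frame of pan between -0.004 and 0.025 m and angle between collar_2's own z axis and vertical below 0.15 rad) and contact force between the fingers and collar_2 below 0.05 N and horizontal distance between each of collar_0, collar_1, collar_3 and pan above 0.07 m) or ((horizontal distance between collar_3 and pan below 0.005 m and z of collar_3 in the frame of pan between -0.004 and 0.025 m and angle between collar_3's own z axis and vertical below 0.15 rad) and contact force between the fingers and collar_3 below 0.05 N and horizontal distance between each of collar_0, collar_1, collar_2 and pan above 0.07 m))), for 0.2 s.
At the end, for the whole second after the job is handed in: Pan at rest (under 10 mm/s), pointer tip below the upper and above the lower line (12.5 mm apart); each collar either fully down on the post (within 5 mm of its axis, underside under 25 mm above the disc, tilt under 0.15 rad) or lying on the bench over 70 mm from the post (z of pointer in the frame of upper_line below 0 m and z of pointer in the frame of lower_line above 0 m and linear speed of pan below 0.01 m/s and ((horizontal distance between collar_0 and pan below 0.005 m and z of collar_0 in the frame of pan between -0.004 and 0.025 m and angle between collar_0's own z axis and vertical below 0.15 rad) or (horizontal distance between collar_0 and pan above 0.07 m and height (world z) of collar_0 below 0.03 m)) and ((horizontal distance between collar_1 and pan below 0.005 m and z of collar_1 in the frame of pan between -0.004 and 0.025 m and angle between collar_1's own z axis and vertical below 0.15 rad) or (horizontal distance between collar_1 and pan above 0.07 m and height (world z) of collar_1 below 0.03 m)) and ((horizontal distance between collar_2 and pan below 0.005 m and z of collar_2 in the frame of pan between -0.004 and 0.025 m and angle between collar_2's own z axis and vertical below 0.15 rad) or (horizontal distance between collar_2 and pan above 0.07 m and height (world z) of collar_2 below 0.03 m)) and ((horizontal distance between collar_3 and pan below 0.005 m and z of collar_3 in the frame of pan between -0.004 and 0.025 m and angle between collar_3's own z axis and vertical below 0.15 rad) or (horizontal distance between collar_3 and pan above 0.07 m and height (world z) of collar_3 below 0.03 m))); the robot touches nothing.
It fails at once if the pan is driven down onto its bottom stop (disc's top face below 55 mm) (z of pointer in the frame of scale below 0.05 m).
It fails at once if the pan is struck or pressed with more than 18 N (contact force between anything else and pan above 18 N).
It fails at once if the nut or the sleeve is disturbed (moved more than 30 mm) (distance of any of nut, sleeve from where it was at the start of the episode above 0.03 m).
It also fails if it takes over 72 s, if anything falls off the work surface, if the arm or the gripper's body presses on something with over 40 N, if the wrist force passes 120 N, or if a joint passes its speed limit or range.

## Working session

There is one attempt and no reset: what is moved stays moved. The work goes in short steps, Python scripts to look and compute and a tool call to move; the robot and the scene stay as the last step left them, time stands still between calls to the robot, and variables do not carry over. Pictures are saved under pics/ and viewed, and the job is handed in when it is done.

Besides the shell and the picture viewer there is one more tool, called after "Call:" as name(argument=value, ...) on one line, values as JSON. apply_moves: Moves the arm, as the interface text tells. Its arguments: {"type":"object","properties":{"commands":{"type":"array","items":{"type":"array","items":{"type":"array","items":{"type":"number"}}}},"gripper":{"type":"number"}},"required":["commands"]}

```bash
mkdir -p pics; cat > h.py <<'E'
import numpy as np, cv2
from workcell import readout, viewer, workorder, models
def snap(cam,fn=None):
    im=viewer.get_image(cam)
    if fn: cv2.imwrite('pics/'+fn,im['color'][:,:,::-1])
    return im
def cam(im):
    f=240/np.tan(np.radians(im['vertical_fov'])/2)
    K=np.array([[f,0,im['cx']],[0,f,im['cy']],[0,0,1.]])
    R,_=cv2.Rodrigues(np.array(im['rvec'],float)); t=np.array(im['tvec'],float).reshape(3)
    return K,R,t
def proj(im,p):
    K,R,t=cam(im); q=K@(R@np.array(p,float)+t); return q[:2]/q[2]
def ray(im,uv):
    K,R,t=cam(im); d=R.T@np.linalg.solve(K,np.array([uv[0],uv[1],1.])); return -R.T@t,d
def atz(im,uv,z):
    o,d=ray(im,uv); return o+d*(z-o[2])/d[2]
E
python3 - <<'E'
from h import *
o=readout.get_obs(); print(o)
for c in('side','top'):
    im=snap(c,c+'0.png'); print(c,im['vertical_fov'],im['cx'],im['cy'],im['rvec'],im['tvec'], ray(im,(320,240)))
E
```

```text
{'t': 0.0, 'qpos': array([ 1.25799589e+00,  4.23850136e-01,  1.63067753e+00,  7.98747023e-06,
        1.08859287e+00, -1.89941997e-02]), 'qvel': array([-0.00023238, -0.00090447, -0.00188113,  0.00059844,  0.00032024,
        0.00022512]), 'joint_torque': array([ 5.85802809e-04, -5.44633126e+01, -2.73663855e+01,  6.43829280e-02,
        2.27703725e-02, -1.01475475e-04]), 'ee_pos': array([180.88553341, 597.96710728, 403.90057684]), 'orientation': array([ 0.22942982,  1.55872595, -0.2318021 ]), 'ft_force': array([-0.00920045, -0.07569751,  0.10566351]), 'moment': array([0.03244128, 0.00379457, 0.04141593]), 'width': 88.0180330781882}
side 48.80517462830406 312.09377996507334 243.27991450731616 [ 2.25656282  0.3739466  -0.16752182] [-576.48446737   87.43985587  922.9735573 ] (array([ 750.4750953 , -423.66791133,  670.18869674]), array([-0.22885452,  0.72681885, -0.64778219]))
top 44.02973732918627 322.46130143025374 235.03415405921228 [ 1.99599317 -2.23031223  0.23877605] [241.87281871 530.35621234 984.83240131] (array([ 337.18165078,  208.23703755, 1073.60183571]), array([ 0.20050021, -0.02041463, -0.97952544]))
```

View pics/side0.png

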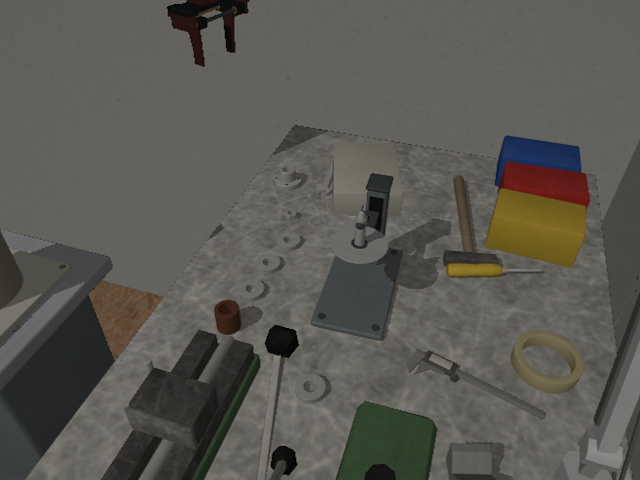

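View pics/top0.png

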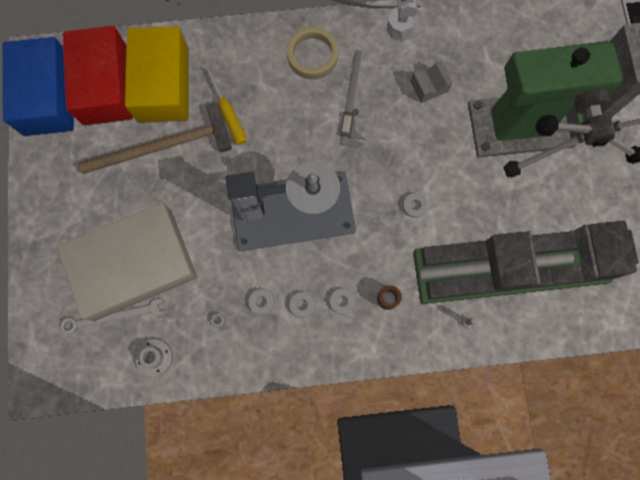

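```bash
python3 - <<'E'
from h import *
for c in('side','top'):
    for l in ['scale','pan','ball_level','pointer','upper_line','lower_line','collar_0','nut','sleeve']:
        print(c,l,[(np.round(d['position'],1).tolist(),round(d['conf'],2)) for d in models.place_of(c,l)])
print(readout.get_obs()['t'])
E
```

```text
side scale [([620.1, 188.6, -1.7], 0.68)]
side pan [([619.4, 190.8, 137.1], 0.74)]
side ball_level [([621.4, 192.5, 177.2], 0.85)]
side pointer [([601.0, 287.7, 128.7], 0.63), ([602.9, 1.9, -0.6], 0.38)]
side upper_line [([600.4, 283.4, 106.3], 0.81)]
side lower_line [([598.1, 289.0, 97.0], 0.87)]
side collar_0 [([602.4, 2.8, -0.2], 0.96), ([436.6, 156.5, -2.4], 0.93), ([444.8, 226.1, 0.3], 0.59), ([455.0, 303.1, -0.9], 0.59)]
side nut [([623.8, 187.6, 136.9], 0.71), ([602.9, 3.4, -1.0], 0.54), ([428.0, 382.2, 2.3], 0.48)]
side sleeve [([436.2, 76.6, 2.4], 0.59)]
top scale [([615.7, 194.9, -1.1], 0.82)]
top pan [([621.0, 192.8, 136.4], 0.82)]
top ball_level [([620.9, 186.3, 178.4], 0.66)]
top pointer [([600.1, 292.2, 133.8], 0.71), ([428.9, 382.7, -0.4], 0.53), ([440.1, 226.5, -0.7], 0.22)]
top upper_line []
top lower_line [([601.2, 290.4, 93.9], 0.73)]
top collar_0 [([604.6, 3.6, -1.6], 0.86), ([440.3, 228.4, 1.3], 0.72), ([443.2, 163.1, -4.7], 0.71), ([454.8, 302.5, 0.9], 0.66)]
top nut [([601.2, 292.8, 112.5], 0.73), ([428.8, 385.5, -3.0], 0.66)]
top sleeve [([435.2, 74.3, -4.2], 0.85)]
1.0
```

The side view shows the pan with its post at (362,235), the column at (378,205), three collars in a row at (254,289), (271,263), (291,240), one collar at (312,387), the sleeve at (228,317) and the nut at (292,214). In the top view the same things are: pan (312,188), collars (340,300), (299,303), (260,300) and (413,205), sleeve (389,297), nut (217,319). I'll zoom in to measure.

```bash
python3 - <<'E'
from h import *
from scipy.spatial.transform import Rotation as Ro
o=readout.get_obs(); print(Ro.from_rotvec(o['orientation']).as_matrix().round(3))
s=cv2.imread('pics/side0.png'); t=cv2.imread('pics/top0.png')
def z(im,x,y,w,h,k): return cv2.resize(im[y:y+h,x:x+w],None,fx=k,fy=k,interpolation=cv2.INTER_CUBIC)
cv2.imwrite('pics/zs.png',z(s,320,170,90,75,8))
cv2.imwrite('pics/zt.png',z(t,225,155,120,85,6))
cv2.imwrite('pics/zt2.png',z(t,205,275,200,60,4))
cv2.imwrite('pics/zs2.png',z(s,205,195,115,145,4))
E
```

```text
[[-0.     0.29   0.957]
 [ 0.     0.957 -0.29 ]
 [-1.     0.    -0.   ]]
```

View pics/zs.png

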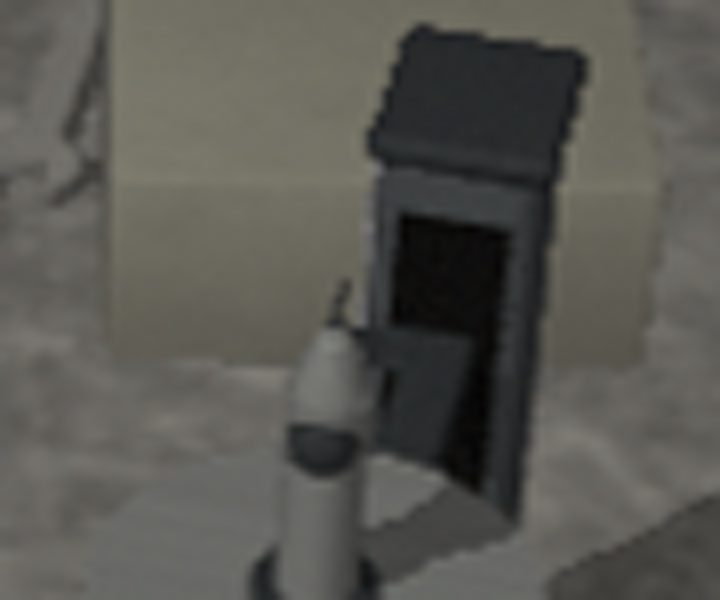

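View pics/zt.png

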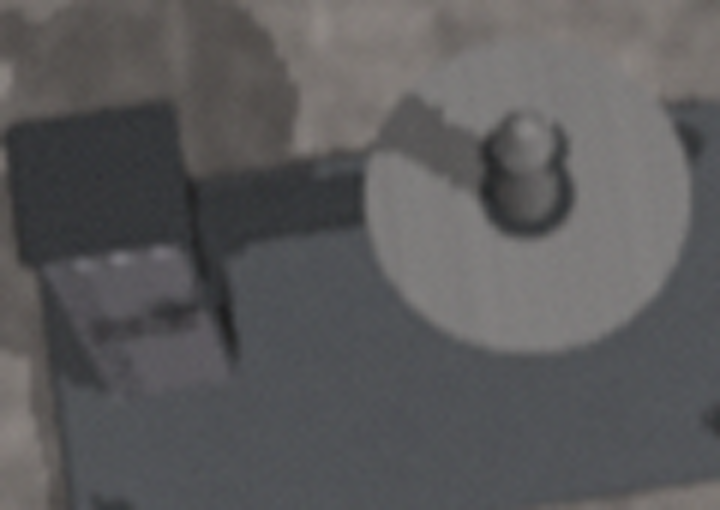

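View pics/zt2.png

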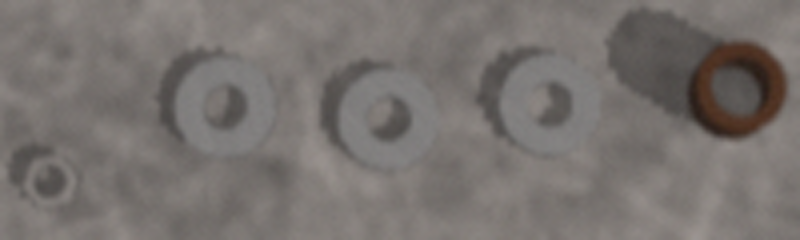

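View pics/zs2.png

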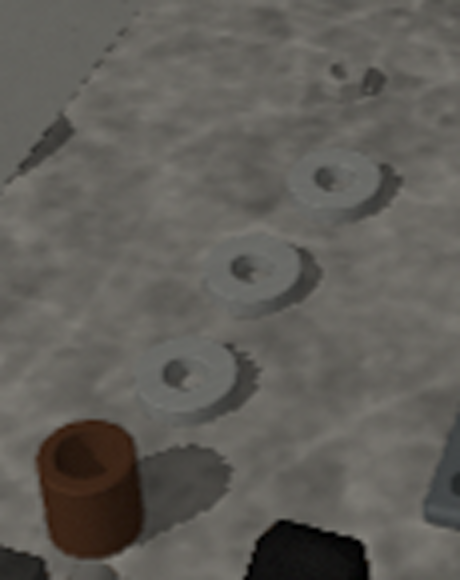

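```bash
cat >> h.py <<'E'
def tri(a,ua,b,ub):
    o1,d1=ray(a,ua);o2,d2=ray(b,ub);d1/=np.linalg.norm(d1);d2/=np.linalg.norm(d2)
    A=np.stack([d1,-d2],1); s=np.linalg.lstsq(A,o2-o1,rcond=None)[0]
    p,q=o1+d1*s[0],o2+d2*s[1]; return ((p+q)/2).round(1),round(float(np.linalg.norm(p-q)),1)
E
python3 - <<'E'
from h import *
S=snap('side');T=snap('top')
def us(X,Y,x0,y0,k): return (x0+(X+.5)/k-.5,y0+(Y+.5)/k-.5)
for n,t,s in [('A',(224,106),(333,178)),('B',(388,118),(253,267)),('C',(550,103),(188,374))]:
    ut=us(*t,205,275,4);s_=us(*s,205,195,4)
    print(n,ut,s_,tri(T,ut,S,s_),atz(T,ut,11).round(1),atz(S,s_,11).round(1))
ut=us(535,122,225,155,6);s_=us(338,335,320,170,8)
print('tip',tri(T,ut,S,s_))
for z in(130,135,140): print('disc',atz(T,us(528,198,225,155,6),z).round(1))
print('pix/mm',(proj(T,(620,190,136))-proj(T,(620,200,136)))/10)
E
```

```text
A (260.625, 301.125) (287.875, 239.125) (array([456. , 304.3,   5.7]), 0.3) [455.5 303.9  11. ] [458.2 298.3  11. ]
B (301.625, 304.125) (267.875, 261.375) (array([443.1, 232. ,   5.9]), 1.1) [442.1 231.6  11. ] [445.9 227.3  11. ]
C (342.125, 300.375) (251.625, 288.125) (array([442. , 159.1,   5.4]), 1.7) [440.7 158.9  11. ] [445.3 154.7  11. ]
tip (array([620.6, 188.6, 196.8]), 1.9)
disc [619.7 191.  130. ]
disc [618.2 191.1 135. ]
disc [616.7 191.2 140. ]
pix/mm [ 0.60477341 -0.06433079]
```

Call:
apply_moves(commands=[[[0.034,-0.037,0,-0.16],[0.068,-0.074,0,-0.32],[0.103,-0.111,0,-0.48],[0.137,-0.148,0,-0.64],[0.171,-0.185,-0.02,-0.8],[0.206,-0.222,-0.05,-0.96],[0.24,-0.259,-0.09,-1.12],[0.275,-0.296,-0.13,-1.276]]])

```text
t: 2.1
ee_pos: [454.9, 303.3, 276.5]
orientation: [1.213, 1.207, -1.211]
ft_force: [-0.3, -0.6, 0.0]
width: 87.7
```

Call:
apply_moves(commands=[[[0,0,0,0],[0,0,0,0]]])

```text
t: 2.35
ee_pos: [454.0, 304.6, 277.3]
orientation: [1.208, 1.21, -1.208]
ft_force: [-0.6, 0.5, 0.2]
width: 87.6
```

```bash
python3 - <<'E'
from h import *
from scipy.spatial.transform import Rotation as Ro
o=readout.get_obs(); print(o['t'],o['ee_pos'],o['qpos'].round(2),Ro.from_rotvec(o['orientation']).as_matrix().round(3),o['ft_force'])
im=snap('top','t1.png'); im=snap('side','s1.png')
E
```

```text
2.35 [453.97387949 304.63185999 277.34225178] [0.57 0.49 1.88 0.   0.77 0.57] [[-0.     1.     0.001]
 [ 0.     0.001 -1.   ]
 [-1.    -0.    -0.   ]] [-0.57120105  0.50856565  0.19862124]
```

View pics/s1.png

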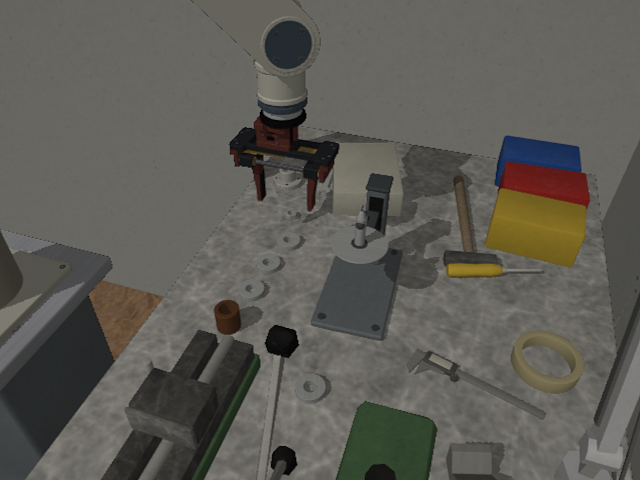

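The gripper is open above collar A with its jaws along x. I'll descend now.

Call:
apply_moves(commands=[[[0,0,-0.04,0],[0,0,-0.07,0],[0,0,-0.085,0],[0,0,-0.089,0],[0,0,-0.089,0],[0,0,-0.089,0]]])

```text
t: 3.2
ee_pos: [454.2, 304.8, 189.1]
orientation: [1.21, 1.209, -1.207]
ft_force: [0.2, 0.3, -0.3]
width: 88.0
```

```bash
python3 - <<'E'
from h import *
im=snap('top','t2.png'); im2=snap('side','s2.png')
for i,(a,b) in enumerate([((im),(220,270,100,70)),((im2),(250,190,100,75))]):
    x,y,w,h=b; cv2.imwrite(f'pics/z2_{i}.png',cv2.resize(a['color'][y:y+h,x:x+w,::-1],None,fx=6,fy=6,interpolation=cv2.INTER_CUBIC))
print(readout.get_obs()['ee_pos'])
E
```

```text
[454.11162077 304.66657856 188.95627997]
```

View pics/z2_1.png

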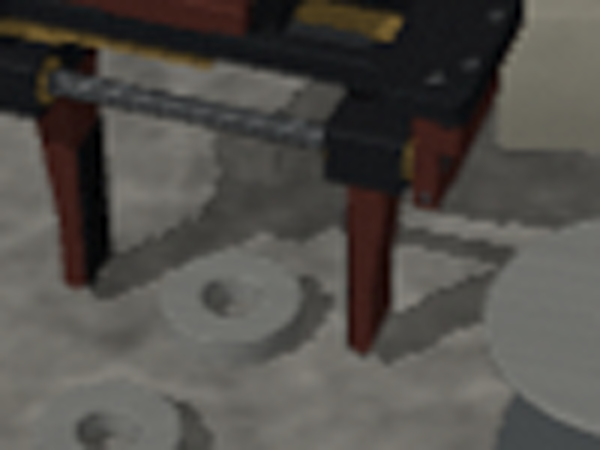

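View pics/t2.png

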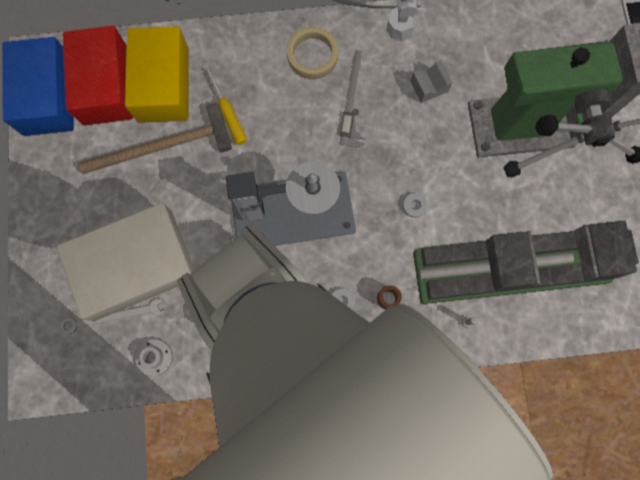

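```bash
python3 - <<'E'
from h import *
S=snap('side')
def us(X,Y,x0=250,y0=190,k=6): return (x0+(X+.5)/k-.5,y0+(Y+.5)/k-.5)
for p in [(65,283),(82,288),(105,265),(350,350),(367,355),(388,330)]:
    print(p,atz(S,us(*p),7).round(1))
print('collar top c',atz(S,us(230,297),11).round(1), 'bore',atz(S,us(222,297),11).round(1))
for dx,dy in[(-23,0),(23,0),(0,-23),(0,23)]:
    q=proj(S,(455+dx,302+dy,11)); print(((q+.5-np.array([250,190]))*6-.5).round(0))
E
```

```text
(65, 283) [403.3 292.1   7. ]
(82, 288) [409.5 291.5   7. ]
(105, 265) [412.1 304.7   7. ]
(350, 350) [501.7 290.9   7. ]
(367, 355) [507.5 290.4   7. ]
(388, 330) [510. 304.   7.]
collar top c [458.3 298.5  11. ] bore [455.8 297.6  11. ]
[158. 273.]
[292. 303.]
[199. 332.]
[249. 245.]
```

Call:
apply_moves(commands=[[[0,-0.0025,-0.002,0],[0,-0.0025,-0.0045,0],[0,-0.0025,-0.0045,0]]])

```text
t: 3.72
ee_pos: [453.7, 301.9, 183.3]
orientation: [1.208, 1.21, -1.209]
ft_force: [0.3, -0.7, 0.3]
width: 87.6
```

Call:
apply_moves(commands=[[[0,0,0,0],[0,0,0,0],[0,0,0,0],[0,0,0,0],[0,0,0,0],[0,0,0,0]]], gripper=0.03)

```text
t: 4.47
ee_pos: [453.9, 302.0, 183.7]
orientation: [1.209, 1.21, -1.208]
ft_force: [-0.1, -0.3, -0.2]
width: 44.6
```

Call:
apply_moves(commands=[[[0,0,0.015,0],[0,0,0.06,0],[0,0,0.12,0],[0.02,-0.015,0.17,0],[0.06,-0.04,0.215,0],[0.11,-0.075,0.22,0],[0.155,-0.104,0.22,0],[0.166,-0.112,0.22,0]]])

```text
t: 5.48
ee_pos: [621.5, 187.9, 404.6]
orientation: [1.211, 1.207, -1.209]
ft_force: [-0.1, 0.3, -1.4]
width: 44.3
```

Call:
apply_moves(commands=[[[0,0,0,0],[0,0,0,0],[0,0,0,0]]])

```text
t: 5.85
ee_pos: [618.7, 191.0, 403.7]
orientation: [1.207, 1.211, -1.208]
ft_force: [0.4, -1.0, -1.7]
width: 44.4
```

```bash
python3 - <<'E'
from h import *
im=snap('top','t3.png'); im2=snap('side','s3.png')
for i,(a,b) in enumerate([((im),(220,120,130,100)),((im2),(310,130,110,130))]):
    x,y,w,h=b; cv2.imwrite(f'pics/z3_{i}.png',cv2.resize(a['color'][y:y+h,x:x+w,::-1],None,fx=6,fy=6,interpolation=cv2.INTER_CUBIC)[:600 if i==0 else 780])
o=readout.get_obs();print(o['ee_pos'],o['ft_force'],o['width'],o['t'])
E
```

```text
[619.1103255  190.83462445 403.7832306 ] [ 0.6458204  -0.0354851  -1.83772844] 44.56076053497704 5.95
```

View pics/z3_1.png

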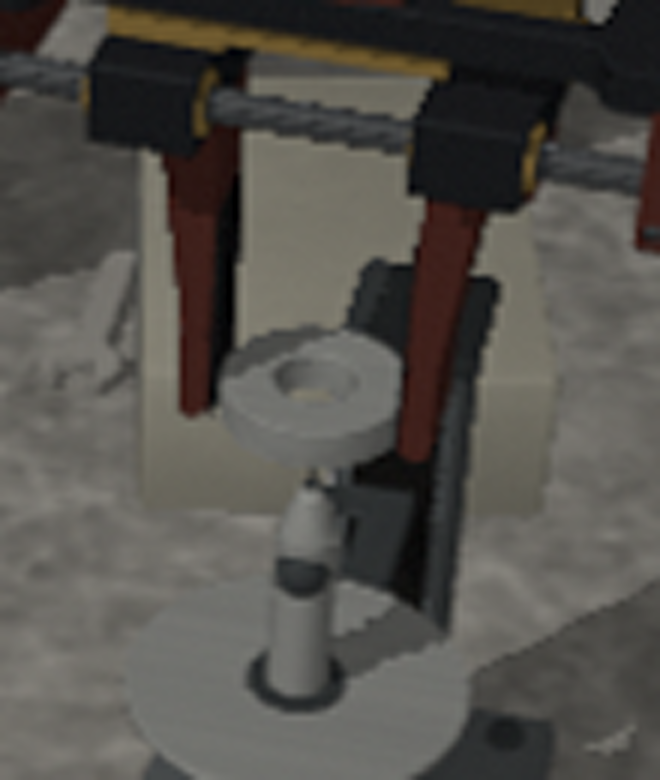

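View pics/t3.png

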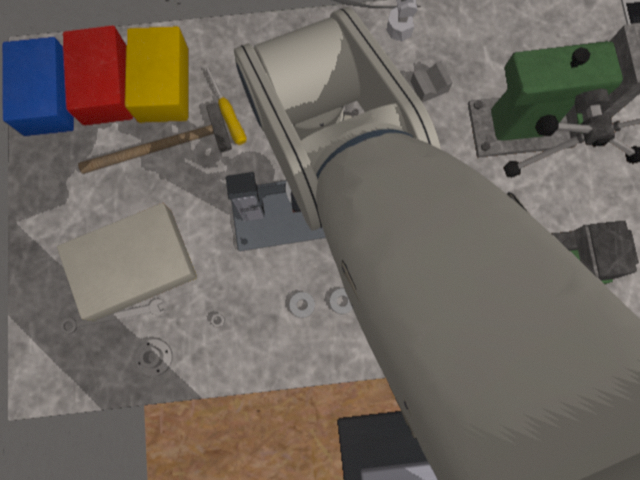

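```bash
python3 - <<'E'
from h import *
S=snap('side')
def us(X,Y,x0=310,y0=130,k=6): return (x0+(X+.5)/k-.5,y0+(Y+.5)/k-.5)
def zz(p): return ((proj(S,p)+.5-np.array([310,130]))*6-.5).round(0)
print('collar', atz(S,us(312,390),231).round(1),'tip',atz(S,us(312,487),197.5).round(1))
print([atz(S,us(*p),221.8).round(1) for p in[(183,410),(207,413),(400,456),(427,460)]])
c=(619,191)
for dx,dy in[(-23,0),(23,0),(0,-23),(0,23),(0,0),(-10,0),(10,0),(0,-10),(0,10)]: print(dx,dy,zz((c[0]+dx,c[1]+dy,231)))
# disc & post base, tip predicted
c=(620,189)
for z in(128,135,140):print(z,[zz((c[0]+dx,c[1]+dy,z)) for dx,dy in[(-45,0),(45,0),(0,-45),(0,45)]],zz((620,189,z+62)))
print(models.place_of('side','ball_level'),models.place_of('side','collar_0')[:2])
E
```

```text
collar [620.3 183.3 231. ] tip [620.8 189.9 197.5]
[array([590.4, 177.9, 221.8]), array([596.2, 178.6, 221.8]), array([644.1, 176.9, 221.8]), array([650.5, 177.4, 221.8])]
-23 0 [222. 353.]
23 0 [409. 389.]
0 -23 [290. 425.]
0 23 [339. 320.]
0 0 [315. 371.]
-10 0 [274. 363.]
10 0 [355. 379.]
0 -10 [304. 394.]
0 10 [325. 349.]
128 [array([126., 665.]), array([461., 739.]), array([244., 814.]), array([334., 598.])] [306. 513.]
135 [array([126., 645.]), array([463., 719.]), array([246., 793.]), array([336., 578.])] [308. 490.]
140 [array([127., 630.]), array([465., 704.]), array([247., 778.]), array([337., 563.])] [309. 474.]
[{'position': [618.2, 194.5, 178.9], 'conf': 0.69}] [{'position': [603.8, 2.5, 0.4], 'conf': 0.95}, {'position': [437.5, 157.0, -0.0], 'conf': 0.92}]
```

```bash
python3 - <<'E'
from h import *
img=cv2.imread('pics/s3.png'); S=snap('side')
x0,y0,w,h,k=335,175,60,45,13
def base(): return cv2.convertScaleAbs(cv2.resize(img[y0:y0+h,x0:x0+w],None,fx=k,fy=k,interpolation=cv2.INTER_CUBIC),alpha=1.5)
def P(p): return ((proj(S,p)+.5-np.array([x0,y0]))*k-.5)
a=np.linspace(0,2*np.pi,60)
b=base()
for (cx,cy,z,r,col) in [(619.5,187.5,231,23,(0,255,255)),(619.5,187.5,231,10,(0,255,255)),(619.5,187.5,220,23,(0,200,0))]:
    pts=np.array([P((cx+r*np.cos(t),cy+r*np.sin(t),z)) for t in a]).astype(int)
    cv2.polylines(b,[pts],True,col,1)
cv2.imwrite('pics/ov3.png',b)
E
```

```text
(no output)
```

View pics/ov3.png

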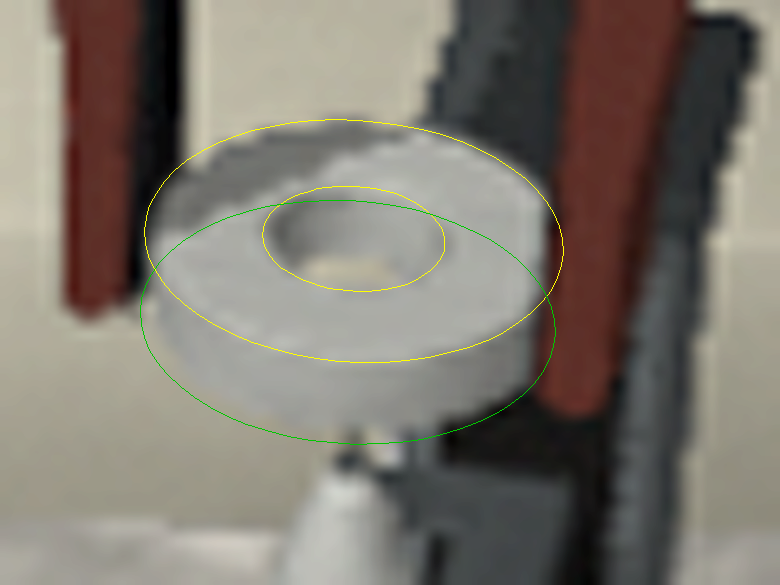

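Call:
apply_moves(commands=[[[0.0012,0.0025,-0.01,0],[0.0012,0.0025,-0.02,0],[0.0012,0.0025,-0.025,0],[0.0012,0.0025,-0.025,0],[0.0012,0.0025,-0.025,0]]])

```text
t: 6.78
ee_pos: [621.1, 192.5, 378.8]
orientation: [1.209, 1.21, -1.208]
ft_force: [0.0, 0.2, -1.5]
width: 44.5
```

```bash
cat >> h.py <<'E'
def ovl(fn,c,zt,x0=335,y0=175,w=60,h=45,k=13,extra=()):
    S=snap('side'); img=S['color'][:,:,::-1]
    b=cv2.convertScaleAbs(cv2.resize(np.ascontiguousarray(img[y0:y0+h,x0:x0+w]),None,fx=k,fy=k,interpolation=cv2.INTER_CUBIC),alpha=1.5)
    a=np.linspace(0,2*np.pi,60)
    for (cx,cy,z,r,col) in [(c[0],c[1],zt,23,(0,255,255)),(c[0],c[1],zt,10,(0,255,255)),(c[0],c[1],zt-11,23,(0,200,0))]+list(extra):
        pts=np.array([((proj(S,(cx+r*np.cos(t),cy+r*np.sin(t),z))+.5-np.array([x0,y0]))*k-.5) for t in a]).astype(int)
        cv2.polylines(b,[pts],True,col,1)
    cv2.imwrite('pics/'+fn,b)
    o=readout.get_obs(); print(o['t'],o['ee_pos'].round(1),o['ft_force'].round(2),o['width'])
E
python3 - <<'E'
from h import *
ovl('ov4.png',(620.3,189.5),206,y0=185,h=45)
E
```

```text
6.825 [621.1 192.5 378.9] [-0.28  0.35 -2.32] 44.80591418057288
```

View pics/ov4.png

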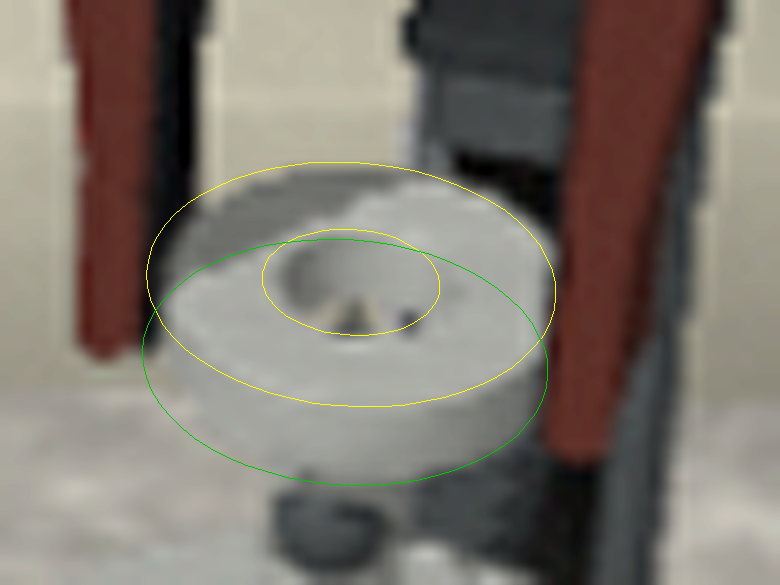

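Call:
apply_moves(commands=[[[0,0,-0.003,0],[0,0,-0.005,0],[0,0,-0.005,0]]])

```text
t: 7.2
ee_pos: [620.9, 192.5, 373.4]
orientation: [1.208, 1.21, -1.209]
ft_force: [0.7, -0.1, -1.7]
width: 44.4
```

Call:
apply_moves(commands=[[[0,0,-0.003,0],[0,0,-0.005,0],[0,0,-0.005,0]]])

```text
t: 7.58
ee_pos: [621.0, 192.4, 368.4]
orientation: [1.208, 1.21, -1.209]
ft_force: [0.0, -0.3, -1.2]
width: 44.5
```

```bash
python3 - <<'E'
from h import *
ovl('ov5.png',(621,189.5),196,y0=185,h=45)
E
```

```text
7.625 [621.  192.4 368.5] [-0.19 -1.11 -1.07] 44.50218415456679
```

View pics/ov5.png

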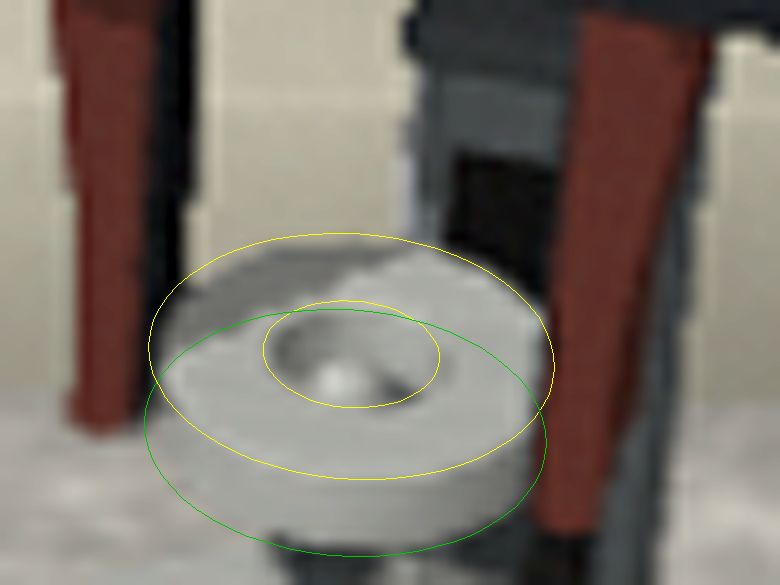

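Call:
apply_moves(commands=[[[0,-0.0015,0,0],[0,-0.0015,0,0]]])

```text
t: 7.88
ee_pos: [621.0, 190.9, 368.7]
orientation: [1.209, 1.21, -1.208]
ft_force: [-0.8, 0.5, -0.8]
width: 44.4
```

Call:
apply_moves(commands=[[[0,0,-0.003,0],[0,0,-0.004,0],[0,0,-0.004,0]]])

```text
t: 8.25
ee_pos: [621.0, 191.0, 364.4]
orientation: [1.208, 1.21, -1.209]
ft_force: [0.3, 0.1, -0.1]
width: 44.9
```

```bash
python3 - <<'E'
from h import *
ovl('ov6.png',(620.5,188),191,y0=185,h=45)
E
```

```text
8.3 [621.  191.  364.5] [ 0.34 -0.35 -0.83] 44.42633258265311
```

View pics/ov6.png

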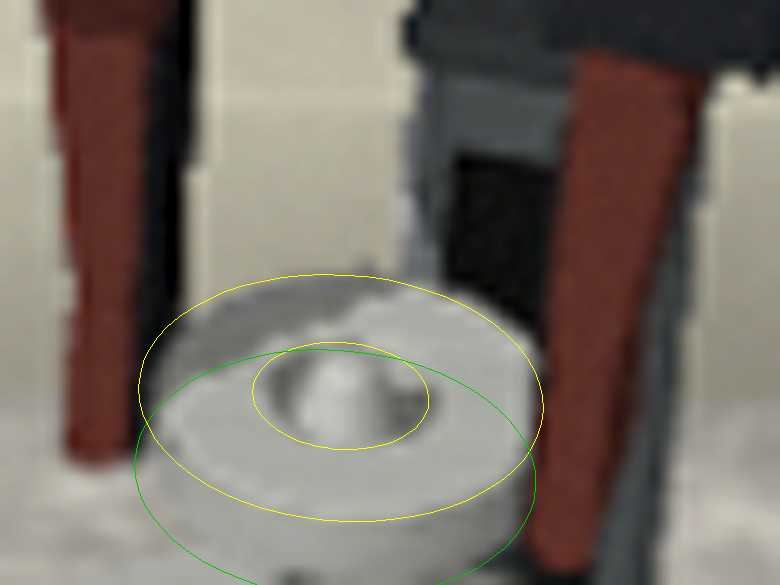

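Call:
apply_moves(commands=[[[0,0,-0.0025,0],[0,0,-0.005,0],[0,0,-0.0075,0],[0,0,-0.01,0],[0,0,-0.0125,0],[0,0,-0.015,0],[0,0,-0.015,0],[0,0,-0.015,0]]])

```text
t: 9.3
ee_pos: [621.0, 190.9, 349.6]
orientation: [1.208, 1.21, -1.209]
ft_force: [-0.0, -1.6, 0.5]
width: 44.7
```

```bash
python3 - <<'E'
from h import *
ovl('ov7.png',(620.5,188),175.5,y0=190,h=45)
E
```

```text
9.35 [621.  190.9 349.7] [ 0.07 -2.05  0.1 ] 45.00739852804051
```

View pics/ov7.png

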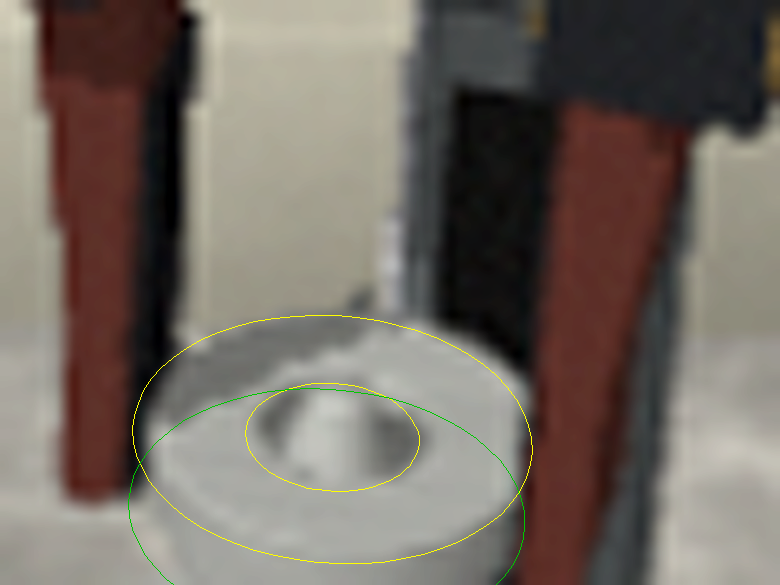

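Call:
apply_moves(commands=[[[0,-0.0008,0,0],[0,-0.0008,0,0]]])

```text
t: 9.6
ee_pos: [621.0, 190.1, 349.7]
orientation: [1.208, 1.209, -1.208]
ft_force: [0.5, -1.7, -0.3]
width: 44.7
```

Call:
apply_moves(commands=[[[0,-0.0006,0,0],[0,-0.0006,0,0]]])

```text
t: 9.85
ee_pos: [621.0, 189.6, 349.7]
orientation: [1.209, 1.21, -1.208]
ft_force: [-0.2, -1.5, 0.3]
width: 44.9
```

Call:
apply_moves(commands=[[[0,-0.001,0,0],[0,-0.001,0,0]]])

```text
t: 10.1
ee_pos: [621.0, 188.9, 349.7]
orientation: [1.209, 1.21, -1.208]
ft_force: [0.1, 1.6, 0.7]
width: 44.4
```

Call:
apply_moves(commands=[[[0,-0.001,0,0],[0,-0.001,0,0]]])

```text
t: 10.35
ee_pos: [621.0, 187.7, 349.7]
orientation: [1.209, 1.21, -1.208]
ft_force: [-0.4, 1.9, 1.1]
width: 44.3
```

```bash
python3 - <<'E'
from h import *
ovl('ov8.png',(620.5,185.5),175.5,y0=190,h=45)
E
```

```text
10.4 [621.  187.8 349.7] [-0.35  2.43  0.66] 44.50513076931405
```

View pics/ov8.png

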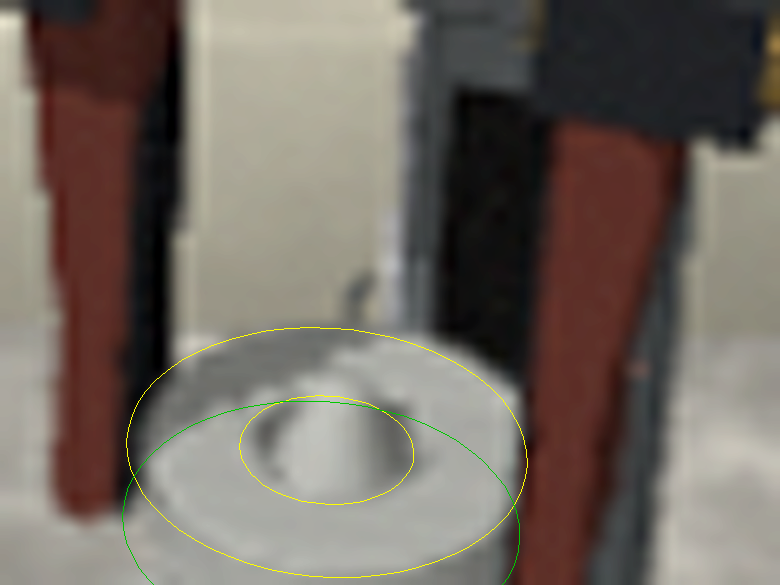

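Call:
apply_moves(commands=[[[-0.0005,0.0014,0,0],[-0.0005,0.0014,0,0]]])

```text
t: 10.65
ee_pos: [620.5, 189.0, 349.7]
orientation: [1.208, 1.21, -1.208]
ft_force: [0.9, 1.4, -0.1]
width: 44.3
```

Call:
apply_moves(commands=[[[0,0,-0.002,0],[0,0,-0.004,0],[0,0,-0.006,0],[0,0,-0.008,0],[0,0,-0.01,0],[0,0,-0.01,0]]])

```text
t: 11.4
ee_pos: [620.5, 189.0, 339.5]
orientation: [1.208, 1.21, -1.209]
ft_force: [0.7, 2.4, 0.6]
width: 44.3
```

Call:
apply_moves(commands=[[[0,0.0005,-0.002,0],[0,0.0005,-0.004,0]]])

```text
t: 11.65
ee_pos: [620.5, 189.4, 335.6]
orientation: [1.208, 1.209, -1.209]
ft_force: [0.3, -0.7, 2.2]
width: 44.6
```

Call:
apply_moves(commands=[[[0,0,-0.002,0],[0,0,-0.004,0]]])

```text
t: 11.9
ee_pos: [620.5, 189.4, 331.5]
orientation: [1.208, 1.21, -1.209]
ft_force: [0.0, -0.8, 1.7]
width: 44.4
```

Call:
apply_moves(commands=[[[0,0,-0.002,0],[0,0,-0.004,0]]])

```text
t: 12.15
ee_pos: [620.5, 189.5, 327.5]
orientation: [1.208, 1.21, -1.208]
ft_force: [-0.6, -0.1, 2.2]
width: 44.4
```

Call:
apply_moves(commands=[[[0,0,-0.002,0]]])

```text
t: 12.28
ee_pos: [620.5, 189.5, 325.5]
orientation: [1.208, 1.21, -1.209]
ft_force: [-1.0, 1.1, 3.7]
width: 44.5
```

Call:
apply_moves(commands=[[[0,0,-0.002,0]]])

```text
t: 12.4
ee_pos: [620.5, 189.5, 323.6]
orientation: [1.208, 1.21, -1.208]
ft_force: [-0.4, -0.5, 3.0]
width: 44.3
```

Call:
apply_moves(commands=[[[0,0,-0.002,0]]])

```text
t: 12.52
ee_pos: [620.5, 189.5, 321.6]
orientation: [1.209, 1.21, -1.208]
ft_force: [-1.2, 0.3, 4.2]
width: 44.4
```

Call:
apply_moves(commands=[[[0,0,-0.0015,0]]])

```text
t: 12.65
ee_pos: [620.5, 189.5, 319.9]
orientation: [1.208, 1.21, -1.208]
ft_force: [0.5, 0.3, 1.0]
width: 44.8
```

Call:
apply_moves(commands=[[[0,0,-0.0015,0]]])

```text
t: 12.78
ee_pos: [620.3, 189.4, 318.0]
orientation: [1.208, 1.21, -1.209]
ft_force: [0.1, 0.5, -1.6]
width: 44.5
```

Call:
apply_moves(commands=[[[0,0,-0.0015,0]]])

```text
t: 12.9
ee_pos: [620.3, 189.4, 316.5]
orientation: [1.208, 1.21, -1.209]
ft_force: [-0.1, -0.0, -1.6]
width: 44.3
```

Call:
apply_moves(commands=[[[0,0,-0.0015,0]]])

```text
t: 13.02
ee_pos: [620.4, 189.4, 315.3]
orientation: [1.208, 1.21, -1.209]
ft_force: [-0.2, -0.3, -1.1]
width: 44.0
```

```bash
python3 - <<'E'
from h import *
ovl('ov9.png',(620.5,186.5),142.5,x0=315,y0=180,w=80,h=85,k=7)
E
```

```text
13.075 [620.4 189.4 315.1] [-0.09  0.18 -0.52] 44.51228599810977
```

View pics/ov9.png

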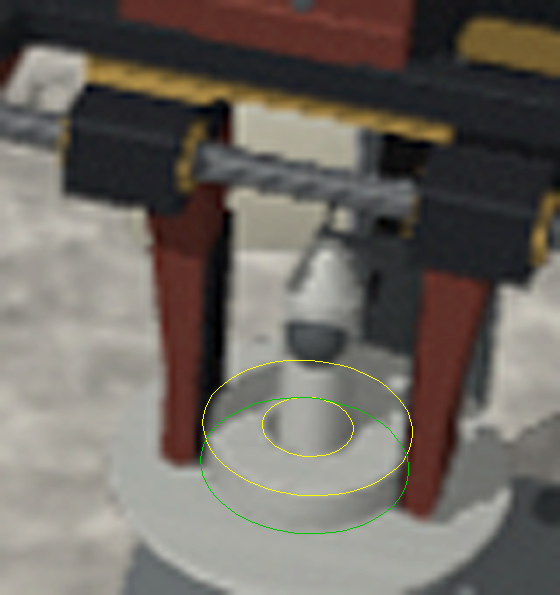

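Call:
apply_moves(commands=[[[0,0,0,0],[0,0,0,0],[0,0,0,0],[0,0,0,0]]], gripper=0.08)

```text
t: 13.58
ee_pos: [620.5, 189.5, 315.8]
orientation: [1.209, 1.21, -1.208]
ft_force: [-0.6, -0.0, 0.6]
width: 78.8
```

Call:
apply_moves(commands=[[[0,0,0.03,0],[0,0,0.08,0],[0,0,0.12,0],[-0.04,0.0,0.12,0],[-0.1,0.02,0.1,0],[-0.15,0.032,0.06,0],[-0.179,0.041,0.0,0],[-0.179,0.041,-0.04,0]]])

```text
t: 14.58
ee_pos: [439.5, 230.8, 274.9]
orientation: [1.208, 1.21, -1.207]
ft_force: [1.1, -0.1, -0.1]
width: 80.1
```

Call:
apply_moves(commands=[[[0,0,0,0],[0,0,0,0],[0,0,0,0]]], gripper=0.0878)

```text
t: 14.95
ee_pos: [442.8, 230.8, 277.6]
orientation: [1.212, 1.208, -1.205]
ft_force: [-0.3, 0.5, 0.7]
width: 87.9
```

```bash
python3 - <<'E'
from h import *
T=snap('top','t10.png');S=snap('side','s10.png')
img=S['color'][:,:,::-1]
cv2.imwrite('pics/z10a.png',cv2.resize(img[165:275,310:420],None,fx=5,fy=5,interpolation=cv2.INTER_CUBIC))
cv2.imwrite('pics/z10b.png',cv2.resize(img[190:310,215:335],None,fx=5,fy=5,interpolation=cv2.INTER_CUBIC))
o=readout.get_obs();print(o['t'],o['ee_pos'],o['ft_force'])
for c in('side','top'):
  for l in('pan','pointer','collar_0'): print(c,l,[(np.round(d['position'],1).tolist(),round(d['conf'],2)) for d in models.place_of(c,l)])
E
```

```text
15.05 [442.39702672 230.59571055 277.25982002] [-0.18118428  0.73020055 -0.25037192]
side pan [([620.8, 191.9, 168.0], 0.72), ([620.1, 188.2, 125.2], 0.61)]
side pointer [([600.0, 287.7, 121.4], 0.69)]
side collar_0 [([602.7, 2.9, 0.8], 0.96), ([447.1, 230.0, 1.8], 0.83), ([622.8, 191.8, 126.8], 0.64), ([438.8, 158.9, -0.6], 0.6)]
top pan [([618.9, 188.8, 124.4], 0.95)]
top pointer [([600.9, 291.4, 120.6], 0.69)]
top collar_0 [([616.2, 189.7, 128.5], 0.7)]
```

View pics/z10a.png

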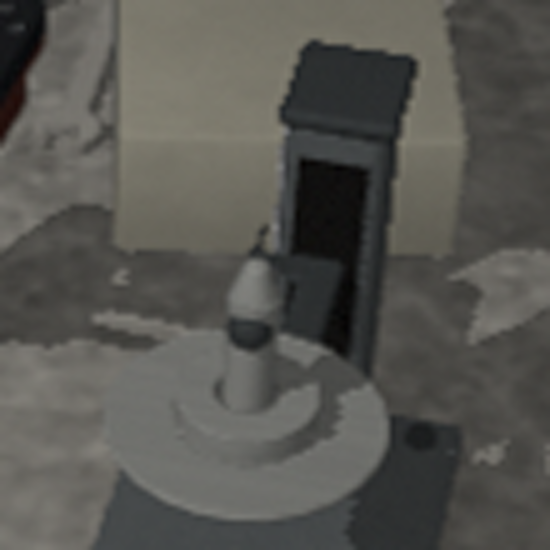

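View pics/z10b.png

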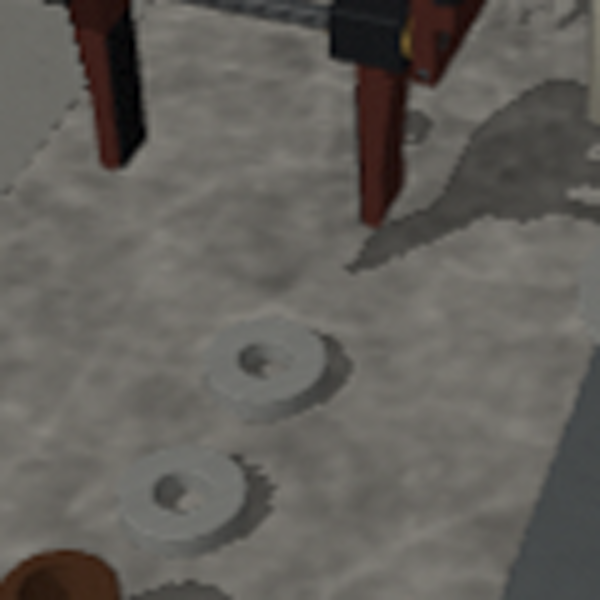

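Collar A lies flat on the disc, around the foot of the post, at zoom (250,425). I'll fetch collar B next.

Call:
apply_moves(commands=[[[0,-0.0015,-0.04,0],[0,-0.0015,-0.07,0],[0,-0.0015,-0.088,0],[0,-0.0015,-0.0935,0],[0,-0.0015,-0.0935,0]]])

```text
t: 15.98
ee_pos: [441.6, 229.1, 182.7]
orientation: [1.209, 1.21, -1.208]
ft_force: [0.4, 0.9, 0.8]
width: 87.6
```

```bash
python3 - <<'E'
from h import *
ovl('ov11.png',(442,226.5),11,x0=235,y0=230,w=80,h=60,k=9)
E
```

```text
16.025 [441.8 229.1 182.8] [-0.5   0.93 -0.34] 88.05915225696876
```

View pics/ov11.png

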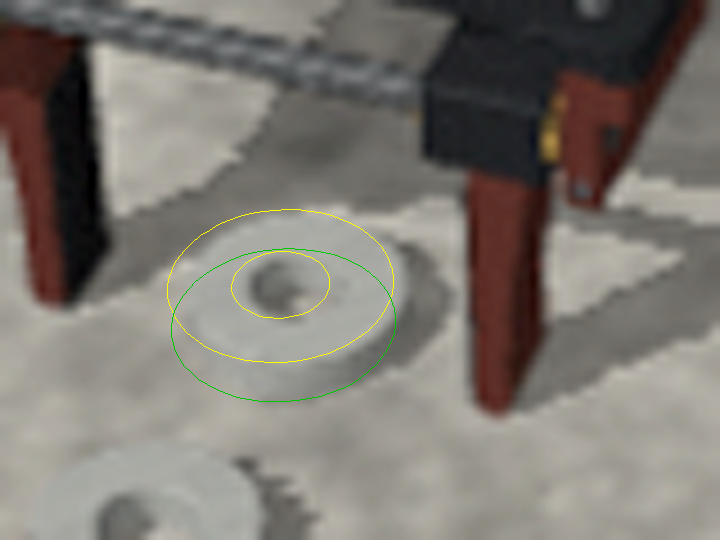

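Call:
apply_moves(commands=[[[0.003,0.0007,0.001,0],[0.003,0.0007,0.001,0]]])

```text
t: 16.27
ee_pos: [445.1, 229.9, 183.6]
orientation: [1.209, 1.209, -1.207]
ft_force: [0.6, 0.8, -0.6]
width: 87.8
```

Call:
apply_moves(commands=[[[0,0,0,0],[0,0,0,0],[0,0,0,0],[0,0,0,0],[0,0,0,0],[0,0,0,0]]], gripper=0.03)

```text
t: 17.02
ee_pos: [444.4, 229.7, 183.1]
orientation: [1.208, 1.21, -1.209]
ft_force: [0.4, 0.3, 0.4]
width: 44.4
```

Call:
apply_moves(commands=[[[0,0,0.015,0],[0,0,0.06,0],[0,0,0.12,0],[0.02,-0.005,0.17,0],[0.07,-0.016,0.205,0],[0.125,-0.03,0.21,0],[0.166,-0.04,0.21,0],[0.176,-0.0405,0.21,0]]])

```text
t: 18.02
ee_pos: [622.1, 188.2, 394.0]
orientation: [1.211, 1.208, -1.209]
ft_force: [0.5, 0.8, -1.3]
width: 44.6
```

Call:
apply_moves(commands=[[[0,0,-0.01,0],[0,0,-0.015,0],[0,0,-0.015,0],[0,0,-0.015,0]]])

```text
t: 18.52
ee_pos: [620.0, 189.6, 378.3]
orientation: [1.208, 1.21, -1.208]
ft_force: [0.1, -0.6, -1.2]
width: 44.2
```

```bash
python3 - <<'E'
from h import *
o=readout.get_obs(); p=o['ee_pos']; print(p)
ovl('ov12.png',(p[0],p[1]-2.7),p[2]-182-1.3+11,y0=180,h=45)
E
```

```text
[620.01400083 189.56154894 378.29027144]
18.575 [620.2 189.5 378.4] [-0.22  0.88 -0.99] 44.775453148089106
```

View pics/ov12.png

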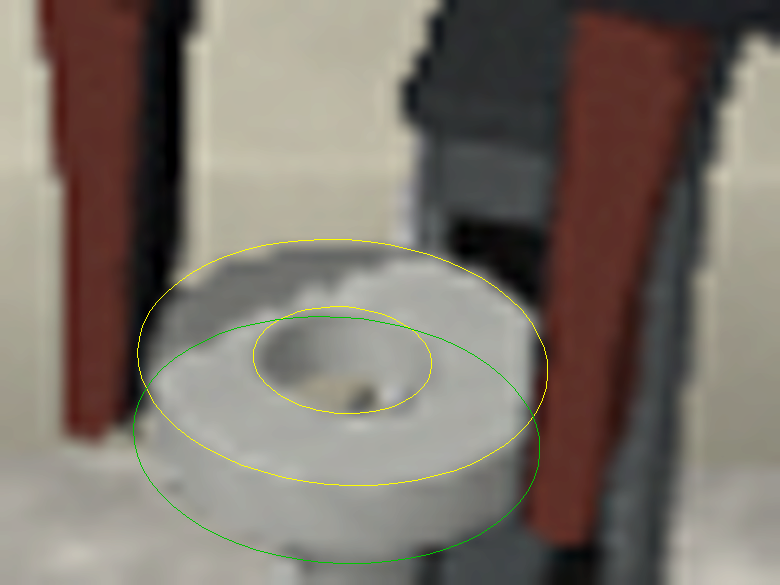

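Call:
apply_moves(commands=[[[0,0,-0.005,0],[0,0,-0.01,0],[0,0,-0.015,0],[0,0,-0.02,0],[0,0,-0.023,0],[0,0,-0.026,0],[0,0,-0.026,0]]])

```text
t: 19.45
ee_pos: [620.5, 189.2, 351.9]
orientation: [1.208, 1.21, -1.209]
ft_force: [-0.1, -0.5, -0.6]
width: 44.4
```

Call:
apply_moves(commands=[[[0,0,-0.003,0],[0,0,-0.006,0],[0,0,-0.009,0],[0,0,-0.012,0],[0,0,-0.012,0]]])

```text
t: 20.08
ee_pos: [620.5, 189.2, 339.9]
orientation: [1.208, 1.21, -1.209]
ft_force: [-0.6, 1.4, 0.4]
width: 44.8
```

```bash
python3 - <<'E'
from h import *
o=readout.get_obs(); p=o['ee_pos']
ovl('ov13.png',(p[0],p[1]-2.7),p[2]-182-1.3+11,y0=195,h=45)
E
```

```text
20.125 [620.5 189.2 340. ] [-0.7   0.17 -0.89] 44.857437547918565
```

View pics/ov13.png

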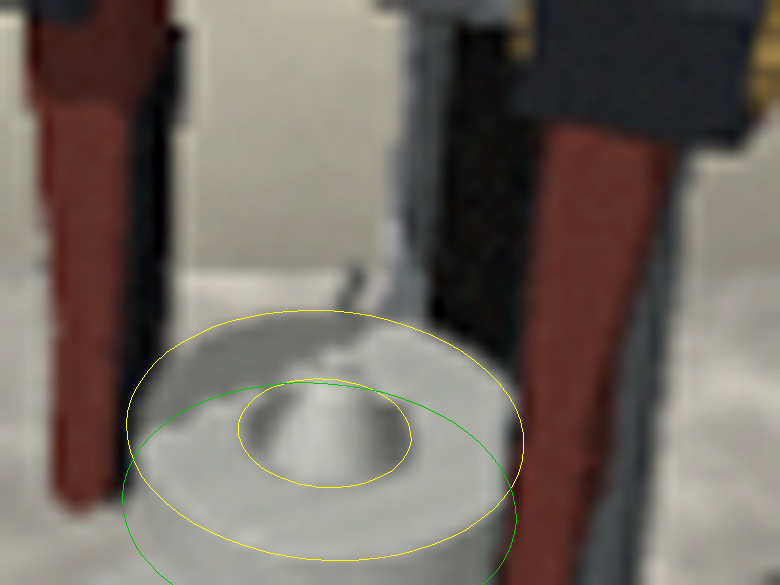

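Call:
apply_moves(commands=[[[0,0,-0.003,0],[0,0,-0.006,0],[0,0,-0.009,0],[0,0,-0.012,0],[0,0,-0.015,0],[0,0,-0.017,0],[0,0,-0.017,0]]])

```text
t: 21.0
ee_pos: [620.5, 189.2, 323.0]
orientation: [1.208, 1.21, -1.208]
ft_force: [1.0, 1.7, 1.9]
width: 44.4
```

Call:
apply_moves(commands=[[[0,0,-0.002,0],[0,0,-0.004,0]]])

```text
t: 21.25
ee_pos: [620.5, 189.2, 319.2]
orientation: [1.209, 1.21, -1.208]
ft_force: [0.2, 1.4, 2.6]
width: 44.6
```

Call:
apply_moves(commands=[[[0,0.0003,-0.002,0]]])

```text
t: 21.38
ee_pos: [620.5, 189.4, 317.1]
orientation: [1.208, 1.209, -1.208]
ft_force: [-0.3, 0.7, 2.6]
width: 44.7
```

Call:
apply_moves(commands=[[[0,0,-0.002,0]]])

```text
t: 21.5
ee_pos: [620.6, 189.4, 315.1]
orientation: [1.208, 1.209, -1.208]
ft_force: [0.6, -0.4, 2.9]
width: 44.4
```

Call:
apply_moves(commands=[[[0,0,-0.0015,0]]])

```text
t: 21.62
ee_pos: [620.5, 189.4, 313.6]
orientation: [1.208, 1.21, -1.208]
ft_force: [0.0, -0.9, 3.8]
width: 44.6
```

Call:
apply_moves(commands=[[[0,0,-0.0015,0]]])

```text
t: 21.75
ee_pos: [620.6, 189.4, 312.1]
orientation: [1.209, 1.21, -1.208]
ft_force: [0.6, -0.8, 3.5]
width: 44.3
```

Call:
apply_moves(commands=[[[0,0,-0.0015,0]]])

```text
t: 21.88
ee_pos: [620.5, 189.5, 310.6]
orientation: [1.208, 1.21, -1.208]
ft_force: [-0.4, -0.3, 3.7]
width: 44.5
```

Call:
apply_moves(commands=[[[0,0,-0.0015,0]]])

```text
t: 22.0
ee_pos: [620.5, 189.5, 309.1]
orientation: [1.209, 1.21, -1.208]
ft_force: [-0.0, -0.9, 3.7]
width: 44.1
```

Call:
apply_moves(commands=[[[0,0,-0.0015,0]]])

```text
t: 22.12
ee_pos: [620.5, 189.5, 307.5]
orientation: [1.208, 1.21, -1.209]
ft_force: [-0.4, 0.1, 1.1]
width: 44.3
```

Call:
apply_moves(commands=[[[0,0,-0.001,0]]])

```text
t: 22.25
ee_pos: [620.2, 189.4, 306.0]
orientation: [1.208, 1.21, -1.209]
ft_force: [-0.0, 0.4, -1.7]
width: 44.5
```

Call:
apply_moves(commands=[[[0,0,0,0],[0,0,0,0],[0,0,0,0]]])

```text
t: 22.62
ee_pos: [620.4, 189.5, 306.6]
orientation: [1.208, 1.21, -1.209]
ft_force: [-1.0, -1.2, 1.2]
width: 44.6
```

```bash
python3 - <<'E'
from h import *
ovl('ov14.png',(620.5,186.8),134,x0=315,y0=180,w=80,h=85,k=7)
E
```

```text
22.675 [620.5 189.5 306.6] [-0.19 -0.09 -0.52] 44.22389486524155
```

View pics/ov14.png

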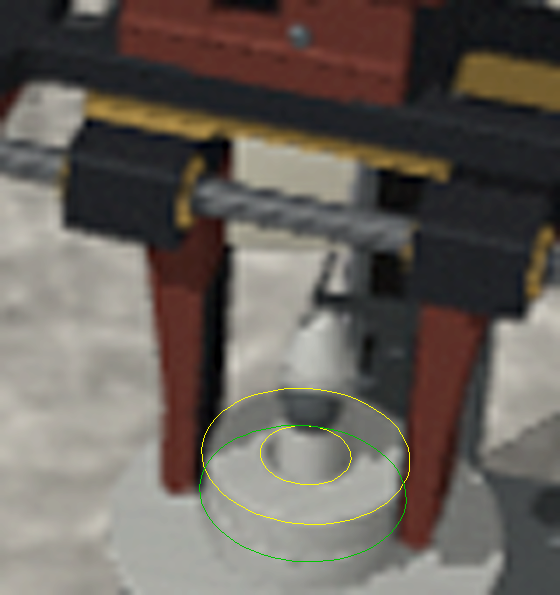

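Call:
apply_moves(commands=[[[0,0,0,0],[0,0,0,0],[0,0,0,0],[0,0,0,0]]], gripper=0.08)

```text
t: 23.18
ee_pos: [620.5, 189.5, 306.7]
orientation: [1.209, 1.21, -1.208]
ft_force: [-0.3, 0.7, 0.1]
width: 78.9
```

Call:
apply_moves(commands=[[[0,0,0.03,0],[0,0,0.08,0],[0,0,0.125,0],[-0.04,-0.005,0.13,0],[-0.1,-0.02,0.11,0],[-0.15,-0.03,0.07,0],[-0.177,-0.032,0.01,0],[-0.177,-0.032,-0.03,0]]])

```text
t: 24.18
ee_pos: [441.4, 157.1, 275.7]
orientation: [1.208, 1.21, -1.208]
ft_force: [0.9, 0.3, -0.2]
width: 80.0
```

Call:
apply_moves(commands=[[[0,0,0,0],[0,0,0,0],[0,0,0,0],[0,0,0,0]]], gripper=0.0878)

```text
t: 24.68
ee_pos: [444.2, 157.7, 278.0]
orientation: [1.21, 1.208, -1.206]
ft_force: [-1.0, 0.1, 0.5]
width: 87.7
```

```bash
python3 - <<'E'
from h import *
T=snap('top','t15.png');S=snap('side','s15.png')
img=S['color'][:,:,::-1]
cv2.imwrite('pics/z15a.png',cv2.resize(img[165:275,310:420],None,fx=5,fy=5,interpolation=cv2.INTER_CUBIC))
img=T['color'][:,:,::-1]
cv2.imwrite('pics/z15b.png',cv2.resize(img[160:230,220:290],None,fx=8,fy=8,interpolation=cv2.INTER_CUBIC))
o=readout.get_obs();print(o['t'],o['ee_pos'],o['ft_force'])
for c in('side','top'):
  for l in('pan','pointer','collar_0','upper_line','lower_line'): print(c,l,[(np.round(d['position'],1).tolist(),round(d['conf'],2)) for d in models.place_of(c,l)])
E
```

```text
24.775 [443.87381615 157.54661522 277.49407533] [ 0.21736406  0.10303765 -1.00800225]
side pan [([620.3, 190.5, 114.6], 0.68), ([597.2, 287.6, 106.2], 0.62)]
side pointer [([599.2, 286.8, 107.4], 0.81)]
side collar_0 [([625.5, 189.2, 128.2], 0.77), ([437.7, 154.1, -1.9], 0.65), ([620.8, 190.6, 112.4], 0.51)]
side upper_line [([596.0, 286.8, 106.4], 0.62)]
side lower_line [([601.3, 288.6, 99.8], 0.81)]
top pan []
top pointer [([602.5, 289.9, 114.6], 0.56)]
top collar_0 [([620.7, 188.8, 126.7], 0.67), ([602.4, 3.5, -0.8], 0.66), ([618.0, 195.0, 116.6], 0.52)]
top upper_line [([601.7, 296.5, 111.7], 0.93)]
top lower_line [([600.2, 292.8, 96.1], 0.81)]
```

View pics/z15a.png

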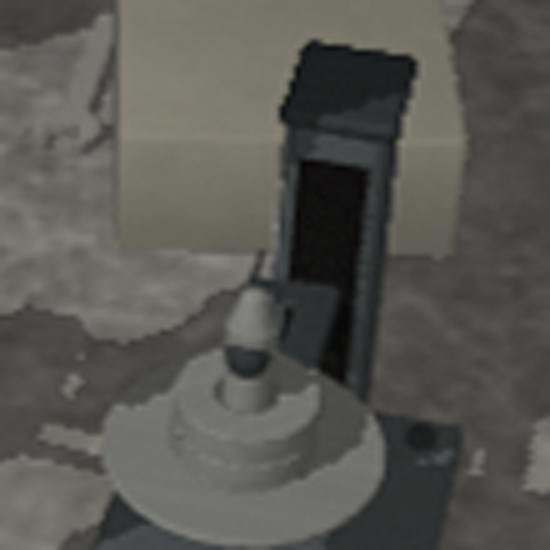

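View pics/z15b.png

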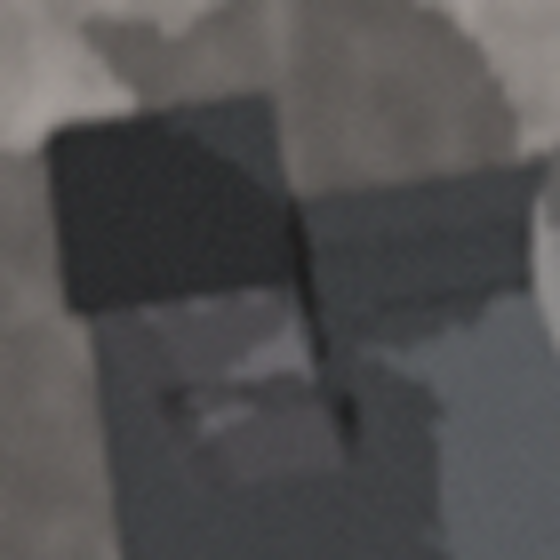

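```bash
python3 - <<'E'
from h import *
T=snap('top')
x0,y0,w,h,k=238,175,44,40,16
def z(fn,out):
    im=cv2.imread(fn)[y0:y0+h,x0:x0+w]
    b=cv2.resize(im,None,fx=k,fy=k,interpolation=cv2.INTER_CUBIC).astype(float)
    b=np.clip((b-30)*2.2,0,255).astype(np.uint8); cv2.imwrite(out,b)
z('pics/top0.png','pics/zz0.png'); z('pics/t15.png','pics/zz15.png')
def P(p): return ((proj(T,p)+.5-np.array([x0,y0]))*k-.5).round(0)
for zc in(182,150,130,109.5,97,80,60,12):
    print(zc,P((600,285,zc)),P((600,290,zc)),P((600,318,zc)),P((604,290,zc)))
E
```

```text
182 [255. 350.] [204. 356.] [-83. 386.] [201. 316.]
150 [291. 437.] [241. 442.] [-36. 472.] [238. 404.]
130 [312. 489.] [263. 494.] [ -9. 523.] [260. 456.]
109.5 [332. 539.] [285. 544.] [ 18. 573.] [281. 508.]
97 [345. 569.] [298. 574.] [ 34. 602.] [294. 538.]
80 [361. 609.] [314. 614.] [ 55. 641.] [311. 578.]
60 [379. 654.] [334. 658.] [ 79. 686.] [330. 623.]
12 [420. 755.] [377. 759.] [134. 786.] [374. 726.]
```

View pics/zz0.png

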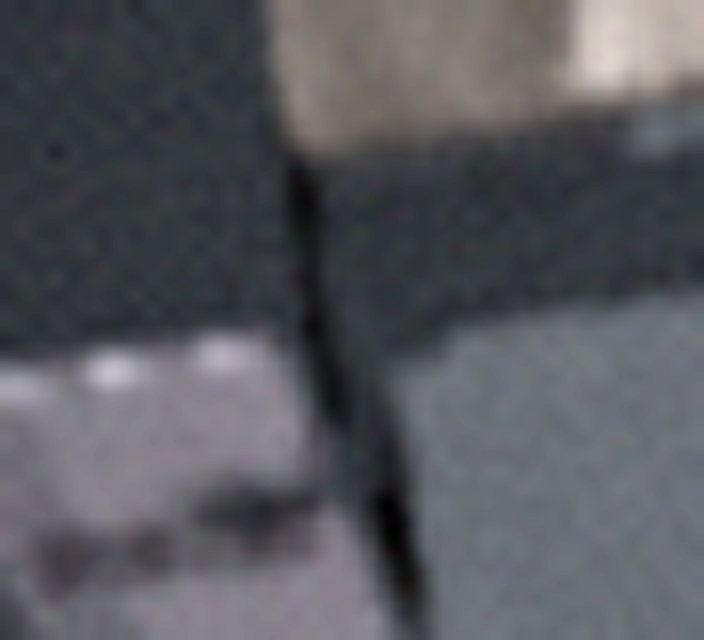

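View pics/zz15.png

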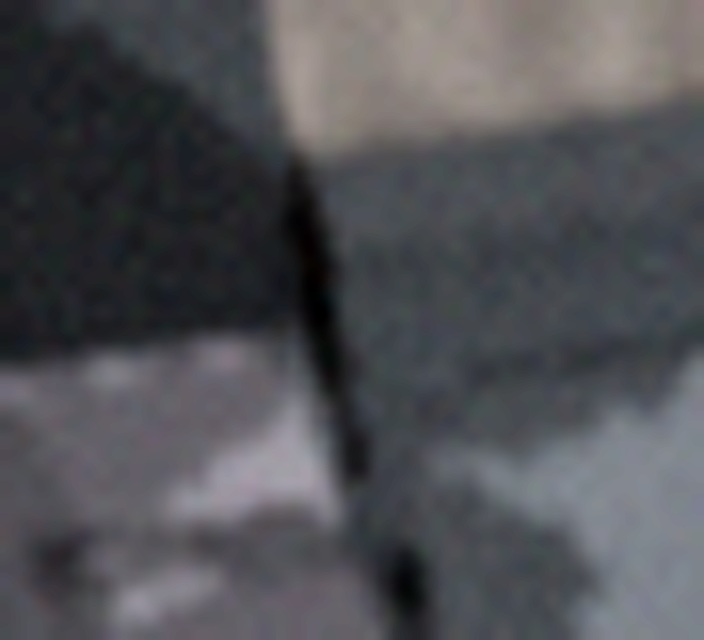

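```bash
python3 - <<'E'
from h import *
for c in('side','top'):
  R={l:[] for l in('pan','pointer','upper_line','lower_line','ball_level')}
  for i in range(8):
    for l in R:
      d=[x for x in models.place_of(c,l) if x['conf']>.4]
      if l in('pointer','upper_line','lower_line'): d=[x for x in d if abs(x['position'][1]-290)<15 and abs(x['position'][0]-600)<15]
      else: d=[x for x in d if abs(x['position'][1]-190)<15]
      if d: R[l].append(d[0]['position'])
  for l,v in R.items():
    v=np.array(v); 
    if len(v): print(c,l,len(v),np.median(v,0).round(1),v[:,2].round(1))
print(readout.get_obs()['t'])
E
```

```text
side pan 8 [620.3 190.5 114.6] [114.6 114.6 114.6 114.6 114.6 114.6 114.6 114.6]
side pointer 8 [599.2 286.8 107.4] [107.4 107.4 107.4 107.4 107.4 107.4 107.4 107.4]
side upper_line 8 [596.  286.8 106.4] [106.4 106.4 106.4 106.4 106.4 106.4 106.4 106.4]
side lower_line 8 [601.3 288.6  99.8] [99.8 99.8 99.8 99.8 99.8 99.8 99.8 99.8]
side ball_level 8 [624.2 189.9 158.5] [158.5 158.5 158.5 158.5 158.5 158.5 158.5 158.5]
top pan 8 [620.8 189.3 112.7] [112.7 112.7 112.7 112.7 112.7 112.7 112.7 112.7]
top pointer 8 [599.4 291.4 109.7] [109.7 109.7 109.7 109.7 109.7 109.7 109.7 109.7]
top upper_line 8 [600.5 290.8 110.1] [110.1 110.1 110.1 110.1 110.1 110.1 110.1 110.1]
top lower_line 8 [603.4 295.7  97.4] [97.4 97.4 97.4 97.4 97.4 97.4 97.4 97.4]
top ball_level 8 [617.2 190.6 157.7] [157.7 157.7 157.7 157.7 157.7 157.7 157.7 157.7]
29.325
```

```bash
python3 - <<'E'
from h import *
import workcell
ims={n:cv2.cvtColor(cv2.imread(f'pics/{n}.png'),cv2.COLOR_BGR2GRAY).astype(np.float32) for n in('side0','s10','s15')}
# pan disc left/right silhouettes & post: use horizontal-gradient robust: show rows at post column
ref=ims['side0']
t=ref[205:232,352:372]  # post tip + ring
for n in ims:
    r=cv2.matchTemplate(ims[n][195:265,345:380],t,cv2.TM_CCOEFF_NORMED)
    _,m,_,(x,y)=cv2.minMaxLoc(r)
    a,b,c=r[y-1,x],r[y,x],r[y+1,x]; sy=y+0.5*(a-c)/(a-2*b+c)
    a,b,c=r[y,x-1],r[y,x],r[y,x+1]; sx=x+0.5*(a-c)/(a-2*b+c)
    print(n,m,345+sx-352,195+sy-205)
import numpy as np
S=snap('side')
for z in(137,126,115): print(z,proj(S,(620,189.5,z+62)))
E
```

```text
side0 0.9999988675117493 0.013916016 -0.00036621094
s10 0.8994713425636292 -0.22045898 5.360779
s15 0.8643421530723572 -0.7273865 11.05043
137 [361.0337243  209.99476033]
126 [360.56570806 215.9047138 ]
115 [360.10615649 221.70777807]
```

Pan height from all estimates comes out at about 115.6 mm with two collars on. That puts the pointer near 110.6, above the upper line, so a third collar should bring it to about 100. I'll fetch collar C.

Call:
apply_moves(commands=[[[0,0,-0.04,0],[0,0,-0.07,0],[0,0,-0.088,0],[0,0,-0.094,0],[0,0,-0.094,0]]])

```text
t: 30.0
ee_pos: [443.5, 157.5, 182.9]
orientation: [1.208, 1.21, -1.209]
ft_force: [0.5, 0.8, 0.3]
width: 87.7
```

```bash
python3 - <<'E'
from h import *
p=readout.get_obs()['ee_pos']
ovl('ov16.png',(p[0],p[1]-2.7),11,x0=210,y0=255,w=80,h=60,k=9)
E
```

```text
30.05 [443.7 157.6 183. ] [ 1.22 -0.37 -0.33] 87.98161399811192
```

View pics/ov16.png

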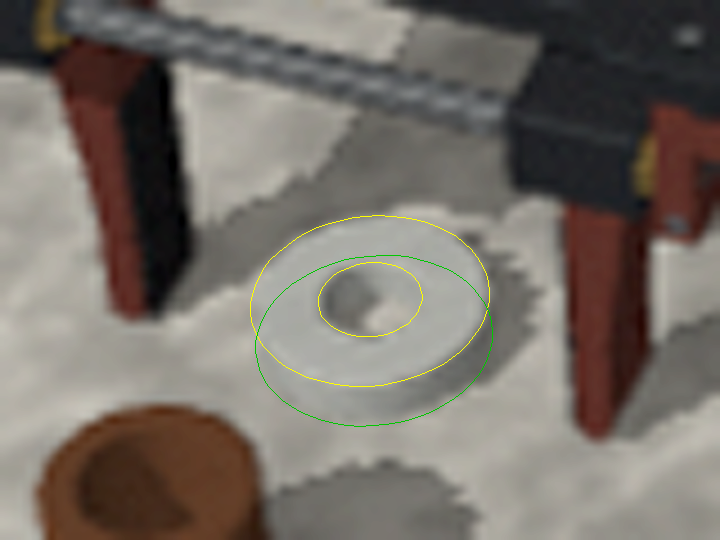

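Collar C lies right where the overlay predicts, so I'll grasp it.

Call:
apply_moves(commands=[[[0,0,0.0005,0],[0,0,0.0005,0],[0,0,0.0005,0],[0,0,0.0005,0],[0,0,0.0005,0],[0,0,0.0005,0]]], gripper=0.03)

```text
t: 30.8
ee_pos: [443.5, 157.5, 183.1]
orientation: [1.208, 1.21, -1.209]
ft_force: [-0.7, 0.6, 1.4]
width: 44.3
```

Call:
apply_moves(commands=[[[0,0,0.015,0],[0,0,0.06,0],[0,0,0.12,0],[0.02,0.005,0.17,0],[0.07,0.013,0.195,0],[0.125,0.024,0.195,0],[0.166,0.031,0.195,0],[0.1765,0.0318,0.195,0]]])

```text
t: 31.8
ee_pos: [621.5, 189.4, 378.8]
orientation: [1.21, 1.209, -1.208]
ft_force: [-1.3, -0.1, -1.2]
width: 44.5
```

Call:
apply_moves(commands=[[[0,0,-0.005,0],[0,0,-0.01,0],[0,0,-0.01,0],[0,0,-0.01,0]]])

```text
t: 32.3
ee_pos: [619.5, 189.3, 368.3]
orientation: [1.208, 1.21, -1.209]
ft_force: [0.3, -0.7, -1.8]
width: 44.2
```

```bash
python3 - <<'E'
from h import *
p=readout.get_obs()['ee_pos']; print(p)
ovl('ov17.png',(p[0],p[1]-2.7),p[2]-182-1.2+11,y0=185,h=45)
E
```

```text
[619.5094957  189.28703049 368.29178475]
32.35 [619.7 189.3 368.4] [ 0.36 -0.23 -0.22] 44.54584395845877
```

View pics/ov17.png

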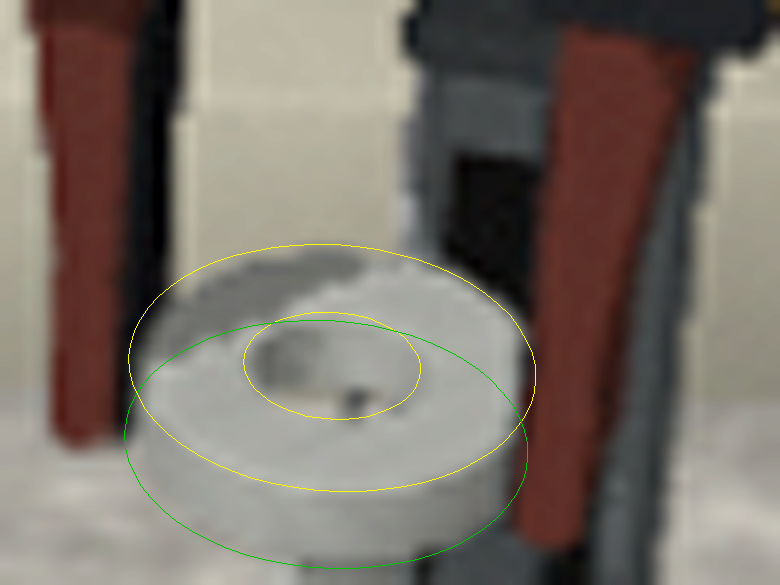

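Call:
apply_moves(commands=[[[0.0008,0,-0.005,0],[0.0008,0,-0.01,0],[0.0008,0,-0.015,0],[0.0008,0,-0.02,0],[0.0008,0,-0.023,0],[0.0008,0,-0.026,0],[0.0008,0,-0.026,0]]])

```text
t: 33.22
ee_pos: [620.8, 189.3, 341.9]
orientation: [1.208, 1.21, -1.209]
ft_force: [-0.1, -0.3, -0.4]
width: 44.6
```

Call:
apply_moves(commands=[[[0,0,-0.003,0],[0,0,-0.006,0],[0,0,-0.009,0],[0,0,-0.012,0],[0,0,-0.012,0]]])

```text
t: 33.85
ee_pos: [620.7, 189.3, 329.9]
orientation: [1.208, 1.21, -1.209]
ft_force: [1.1, -0.1, -1.1]
width: 44.3
```

```bash
python3 - <<'E'
from h import *
o=readout.get_obs(); p=o['ee_pos']
ovl('ov18.png',(p[0],p[1]-2.7),p[2]-182-1.2+11,y0=200,h=45)
E
```

```text
33.9 [620.8 189.3 330. ] [-0.11  1.74 -0.15] 44.60426907923666
```

View pics/ov18.png

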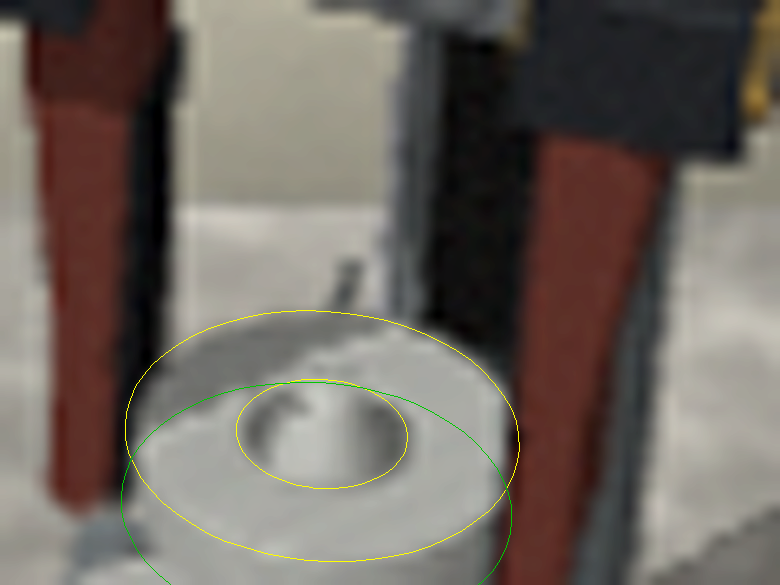

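Call:
apply_moves(commands=[[[0,0.0002,-0.003,0],[0,0.0002,-0.006,0],[0,0.0002,-0.009,0],[0,0.0002,-0.012,0],[0,0.0002,-0.015,0],[0,0.0002,-0.017,0],[0,0.0002,-0.017,0]]])

```text
t: 34.78
ee_pos: [620.8, 189.5, 313.0]
orientation: [1.208, 1.21, -1.209]
ft_force: [-0.1, 1.3, 3.0]
width: 44.4
```

Call:
apply_moves(commands=[[[0,0,-0.002,0],[0,0,-0.004,0]]])

```text
t: 35.02
ee_pos: [620.8, 189.5, 309.1]
orientation: [1.209, 1.21, -1.208]
ft_force: [0.2, 0.8, 3.0]
width: 44.4
```

Call:
apply_moves(commands=[[[0,0,-0.0015,0]]])

```text
t: 35.15
ee_pos: [620.8, 189.5, 307.6]
orientation: [1.209, 1.21, -1.208]
ft_force: [-0.4, 0.7, 2.5]
width: 44.4
```

Call:
apply_moves(commands=[[[0,0,-0.0015,0]]])

```text
t: 35.28
ee_pos: [620.8, 189.5, 306.1]
orientation: [1.209, 1.21, -1.208]
ft_force: [-1.6, 1.5, 3.5]
width: 44.3
```

Call:
apply_moves(commands=[[[0,0,-0.0015,0]]])

```text
t: 35.4
ee_pos: [620.8, 189.5, 304.6]
orientation: [1.209, 1.21, -1.208]
ft_force: [-0.3, 0.2, 2.8]
width: 44.5
```

Call:
apply_moves(commands=[[[0,0,-0.0015,0]]])

```text
t: 35.52
ee_pos: [620.8, 189.5, 303.1]
orientation: [1.209, 1.21, -1.208]
ft_force: [-0.9, 0.9, 3.7]
width: 44.6
```

Call:
apply_moves(commands=[[[0,0,-0.0015,0]]])

```text
t: 35.65
ee_pos: [620.8, 189.5, 301.6]
orientation: [1.208, 1.21, -1.208]
ft_force: [0.2, 0.9, 3.6]
width: 44.1
```

Call:
apply_moves(commands=[[[0,0,-0.0015,0]]])

```text
t: 35.78
ee_pos: [620.8, 189.5, 300.1]
orientation: [1.209, 1.21, -1.208]
ft_force: [-0.7, -0.2, 4.3]
width: 44.3
```

Call:
apply_moves(commands=[[[0,0,-0.001,0]]])

```text
t: 35.9
ee_pos: [620.8, 189.5, 299.1]
orientation: [1.208, 1.21, -1.208]
ft_force: [-1.0, 0.3, 4.0]
width: 44.3
```

Call:
apply_moves(commands=[[[0,0,-0.001,0]]])

```text
t: 36.02
ee_pos: [620.8, 189.5, 298.1]
orientation: [1.208, 1.21, -1.208]
ft_force: [-1.6, 0.7, 4.0]
width: 44.5
```

Call:
apply_moves(commands=[[[0,0,-0.001,0]]])

```text
t: 36.15
ee_pos: [620.8, 189.5, 297.1]
orientation: [1.208, 1.21, -1.208]
ft_force: [-0.5, 0.8, 3.6]
width: 44.4
```

Call:
apply_moves(commands=[[[0,0,-0.001,0]]])

```text
t: 36.28
ee_pos: [620.8, 189.4, 296.1]
orientation: [1.208, 1.21, -1.208]
ft_force: [-1.9, -0.1, 3.8]
width: 44.4
```

Call:
apply_moves(commands=[[[-0.0006,0,-0.001,0]]])

```text
t: 36.4
ee_pos: [620.3, 189.5, 295.1]
orientation: [1.209, 1.209, -1.208]
ft_force: [0.0, 0.2, 0.8]
width: 44.7
```

Call:
apply_moves(commands=[[[0,0,-0.001,0]]])

```text
t: 36.52
ee_pos: [620.0, 189.5, 293.7]
orientation: [1.208, 1.21, -1.209]
ft_force: [-0.4, -0.4, 3.0]
width: 44.7
```

Call:
apply_moves(commands=[[[0,0,0.004,0],[0,0,0.008,0],[0,0,0.012,0],[0,0,0.015,0],[0,0,0.015,0],[0,0,0.015,0]]])

```text
t: 37.28
ee_pos: [620.3, 189.5, 309.1]
orientation: [1.209, 1.209, -1.208]
ft_force: [0.6, 0.1, -0.1]
width: 44.2
```

```bash
python3 - <<'E'
from h import *
ovl('ov19.png',(620.3,186.8),137,x0=315,y0=180,w=80,h=85,k=7)
E
```

```text
37.325 [620.3 189.5 309.1] [0.55 0.08 0.68] 44.29656194722845
```

View pics/ov19.png

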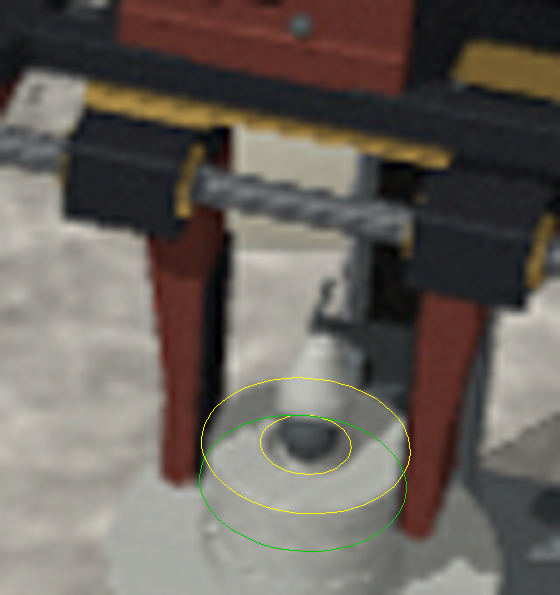

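The third collar sits on the stack, just below the balls. I'll release it, lift, and retreat.

Call:
apply_moves(commands=[[[0,0,0,0],[0,0,0,0],[0,0,0,0],[0,0,0,0],[0,0,0,0]]], gripper=0.085)

```text
t: 37.95
ee_pos: [620.2, 189.5, 309.1]
orientation: [1.208, 1.21, -1.208]
ft_force: [-0.2, 0.1, 0.6]
width: 84.7
```

Call:
apply_moves(commands=[[[0,0,0.03,0],[0,0,0.08,0],[0,0,0.125,0],[-0.04,0,0.14,0],[-0.1,0,0.14,0],[-0.15,0.0,0.14,0],[-0.2,0.0,0.14,0],[-0.23,0.0,0.14,0]]])

```text
t: 38.95
ee_pos: [388.0, 189.2, 449.2]
orientation: [1.208, 1.21, -1.208]
ft_force: [0.7, 0.5, 0.5]
width: 84.8
```

Call:
apply_moves(commands=[[[0,0,0,0],[0,0,0,0],[0,0,0,0],[0,0,0,0]]])

```text
t: 39.45
ee_pos: [391.0, 189.5, 449.0]
orientation: [1.209, 1.209, -1.209]
ft_force: [0.7, -0.8, -0.2]
width: 85.6
```

```bash
python3 - <<'E'
from h import *
for i in range(3):
  T=snap('top',f't2{i}.png');S=snap('side',f's2{i}.png')
  for c in('side','top'):
    for l in('pan','pointer','upper_line','lower_line'): print(c,l,[(np.round(d['position'],1).tolist(),round(d['conf'],2)) for d in models.place_of(c,l)][:2])
img=S['color'][:,:,::-1]
cv2.imwrite('pics/z20a.png',cv2.resize(img[165:275,310:420],None,fx=5,fy=5,interpolation=cv2.INTER_CUBIC))
img=T['color'][:,:,::-1][175:215,238:282]
b=cv2.resize(img,None,fx=16,fy=16,interpolation=cv2.INTER_CUBIC).astype(float)
cv2.imwrite('pics/z20b.png',np.clip((b-30)*2.2,0,255).astype(np.uint8))
ims={n:cv2.cvtColor(cv2.imread(f'pics/{n}.png'),cv2.COLOR_BGR2GRAY).astype(np.float32) for n in('side0','s10','s15','s22')}
t=ims['side0'][205:225,352:372]
for n in ims:
    r=cv2.matchTemplate(ims[n][195:265,345:380],t,cv2.TM_CCOEFF_NORMED)
    _,m,_,(x,y)=cv2.minMaxLoc(r)
    a,b,c=r[y-1,x],r[y,x],r[y+1,x]; sy=y+0.5*(a-c)/(a-2*b+c)
    print(n,round(m,2),195+sy-205)
o=readout.get_obs();print(o['t'],o['ee_pos'],o['ft_force'])
E
```

```text
side pan [([622.5, 188.1, 105.6], 0.72), ([437.5, 78.6, -0.6], 0.18)]
side pointer [([600.2, 288.2, 99.5], 0.68)]
side upper_line [([597.9, 284.2, 107.4], 0.64)]
side lower_line [([598.5, 289.5, 98.5], 0.63)]
top pan [([618.9, 191.4, 104.0], 0.93)]
top pointer [([604.8, 6.5, -2.4], 0.72), ([601.6, 293.7, 103.3], 0.62)]
top upper_line [([601.1, 290.7, 110.2], 0.83), ([619.8, 187.7, 145.3], 0.36)]
top lower_line [([601.5, 292.6, 96.9], 0.98)]
side pan [([621.1, 191.0, -0.8], 0.72), ([620.5, 187.9, 103.5], 0.61)]
side pointer []
side upper_line [([596.5, 287.0, 110.0], 0.78)]
side lower_line []
top pan [([618.7, 193.2, 103.0], 0.95)]
top pointer [([599.9, 293.0, 101.1], 0.76)]
top upper_line [([598.6, 289.6, 108.6], 0.84)]
top lower_line [([604.0, 292.2, 97.1], 0.74)]
side pan [([619.4, 188.1, 107.0], 0.62), ([620.6, 192.1, 105.2], 0.53)]
side pointer [([598.7, 289.6, 99.6], 0.6)]
side upper_line [([595.8, 284.6, 106.2], 0.94)]
side lower_line [([597.8, 289.0, 97.5], 0.64)]
top pan [([625.3, 189.6, 102.4], 0.64)]
top pointer [([597.8, 292.1, 100.9], 0.58), ([620.1, 187.9, 116.3], 0.31)]
top upper_line [([600.8, 293.3, 110.3], 0.57)]
top lower_line [([600.9, 289.8, 95.6], 0.85)]
side0 1.0 0.004272461
s10 0.9 5.5392
s15 0.88 11.183701
s22 0.9 15.745285
40.95 [390.21458819 189.49349104 449.10794588] [0.26515285 0.53780673 0.45264719]
```

View pics/z20a.png

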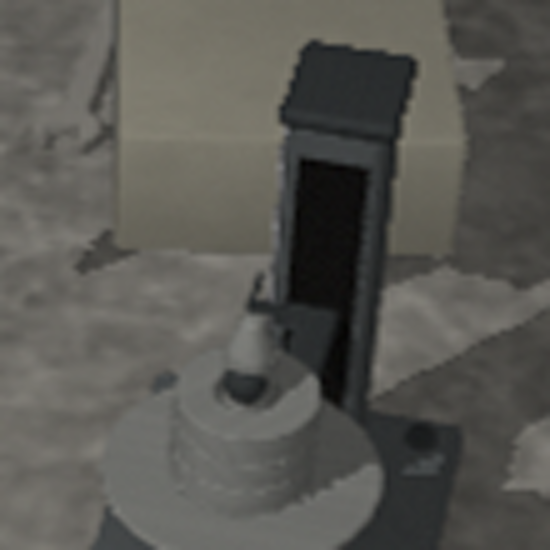

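View pics/z20b.png

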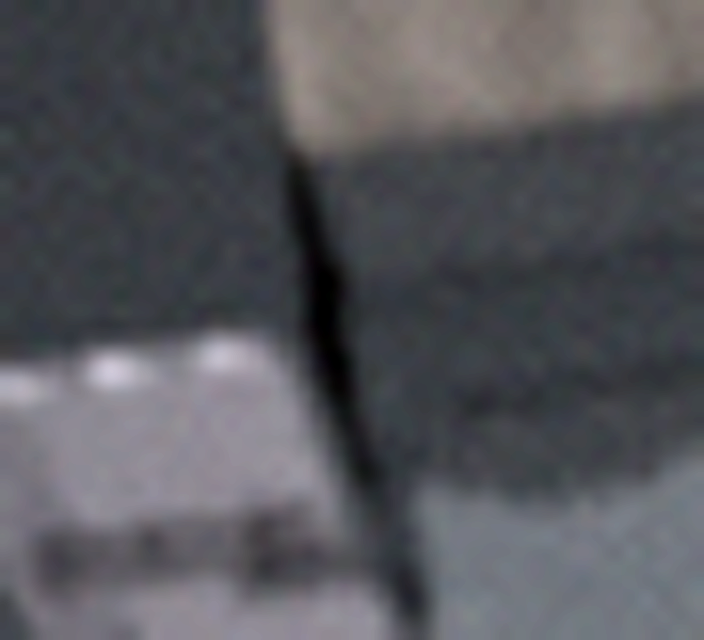

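View pics/t22.png

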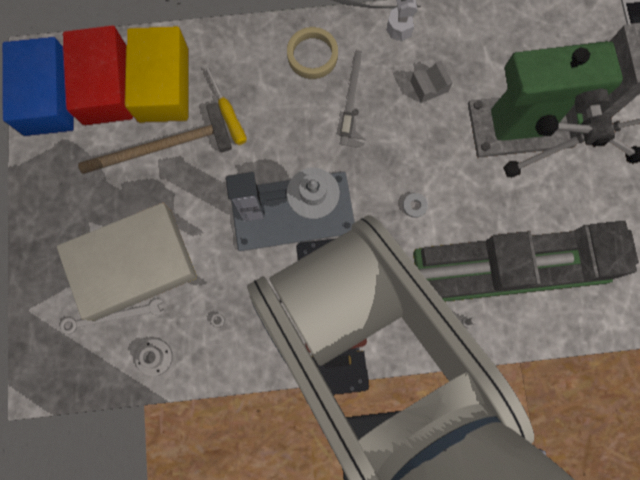

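```bash
python3 -c "
from h import *
print(workorder.close_job())"
```

```text
the job is handed in; nothing more can be done
None
```

I loaded the scale with three collars and handed the job in at about 41 s. The pointer rests between the two long lines by every estimate I could make. No verdict was reported.

**What I did:**
- I pressed the collars on one at a time. Each was eased down in small steps until the force dropped.
- The first collar lay alone on the pan, released, before I fetched the second.
- The peak force read while pressing was about 4.3 N.
- By my estimate the pan's lowest point was about 67 mm, against the 55 mm stop.
- The fourth collar is still on the bench. I never touched the nut or the sleeve. The nut shows in its starting place in the last top picture, but the arm hides the sleeve there.

**Last checks:**
- The last pictures show the three collars stacked flat below the balls, and the arm clear of everything.
- **Pointer height:** the estimates run from 99.5 to 103.3 mm, between lines at 97 and 109.5 mm. Working back from the pan's height gives about 99 mm.
- **Disagreements:** the side view puts the pointer 1 to 2 mm above the lower line, and the top view 4 to 6 mm. Tracking the post showed the third collar sinking the pan only about 8.5 mm, against 9 to 11.5 mm in the text; part of the post was hidden by then.
- **Two collars:** I estimated the pointer at about 110.6 mm, just above the upper line. That was too close to call with confidence, and the third collar was the safer choice.

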